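# Lay the spoon in its rest and put the lid on the stewpan

### The job

Put the lid on the stewpan so that it sits down properly all round. The wooden spoon lying across the rim is in the way: lay it in the blue spoon rest, bowl in the round dish and handle lying in the trough through the gap. Set the lid down gently, don't shove the pan off its spot, and don't disturb the pepper mill, salt shaker, tin and timer standing around.

Things in the scene. Friction and masses are not known exactly. Their poses are not given: they have to be found in the camera images.
- pan: Stainless stewpan standing on the hob, tomatoes in it (75 mm high at most). Origin: centre of its underside, z up. 196 mm outside, 190 mm inside at the rim, rim 110 mm above the origin. Two loop handles stick out along its own +x and -x to 136 mm from the axis, 78 to 93 mm high. Loose, about 1.2 kg in all.
- pan_rim (a point): Centre of the pan's mouth, level with the top of the rim.
- lid: Stainless lid, lying right way up on the hob. Origin: centre of its underside, z up. A plug 182 mm across (166 mm at its foot) and 8 mm deep goes inside the pan's rim; the 204 mm flange then rests on it, so the seated origin is on the pan's axis, 102 mm above the pan's origin. Dome to 26 mm; black knob 36 mm across, 40 to 65 mm above the origin, on a 20 mm neck. About 0.3 kg.
- lid_knob (a point): Centre of the lid's knob, where to grip it: 52 mm above the lid's origin.
- wooden_spoon: Wooden spoon, 297 mm long along its own x, 16 mm thick; it starts lying level across the pan's rim, right way up. Origin: middle of its length and width, at its underside, z up. The bowl, 50 mm wide, is at the +x end, the slim handle runs to the -x end. It may be gripped across its middle. About 45 g.
- spoon_bowl (a point): Middle of the spoon's bowl: 118 mm from the spoon's origin along its +x, 8 mm above its underside.
- spoon_rest: Blue stoneware spoon rest on the hob, ladle-shaped. Origin: centre of the round dish's underside, z up. Dish floor 5 mm high, 112 mm across inside; rim 126 mm across outside, 17 mm high, with a 42 mm gap at its own -x side. From the gap a trough, 42 mm wide, same floor height, runs to 113 mm from the origin along -x; the spoon handle lies along it and overhangs its end. Loose, 0.4 kg.
- rest_dish (a point): Centre of the dish's floor, 5 mm above the rest's origin.
- pepper_mill: Dark wooden pepper mill, 58 mm in diameter, 160 mm tall, a bystander. Origin: centre of its underside.
- salt_shaker: Clear salt shaker with a grey top, 44 mm in diameter, 90 mm tall, a bystander. Origin: centre of its underside.
- tomato_tin: Short food tin with a white and blue-green label, 76 mm in diameter, 58 mm tall, a bystander. Origin: centre of its underside.
- kitchen_timer: White and steel round kitchen timer, 72 mm in diameter, 49 mm tall, a bystander. Origin: centre of its underside.
Things that resemble listed ones, but are neither listed nor needed, are in the scene too. There is more than one size of the spoon_rest; the one meant has the size given above.

How it is judged:
On the way:
1. the spoon lies in the spoon rest (x of spoon_bowl in the frame of spoon_rest between -0.028 and 0.028 m and y of spoon_bowl in the frame of spoon_rest between -0.028 and 0.028 m and z of spoon_bowl in the frame of spoon_rest below 0.024 m and x of wooden_spoon in the frame of spoon_rest below -0.06 m and z of wooden_spoon in the frame of spoon_rest below 0.0135 m and angle between the x axis of wooden_spoon and the x axis of spoon_rest, either way round below 0.4 rad and linear speed of wooden_spoon below 0.03 m/s), for 0.2 s.
At the end, for the whole second after the job is handed in: Spoon at rest in its rest: bowl within 28 mm of the dish centre each way, handle out of the gap (within 0.4 rad), spoon flat (middle under 13.5 mm above the rest's base). Lid at rest, seated: axes within 8 mm and 0.05 rad, 98 to 107 mm above the pan's base. Pan upright, moved under 50 mm (all of step 1 and horizontal distance between lid and pan below 0.008 m and z of lid in the frame of pan between 0.098 and 0.107 m and angle between the z axis of lid and the z axis of pan, either way round below 0.05 rad and linear speed of lid below 0.03 m/s and angle between pan's own z axis and vertical below 0.05 rad and distance of pan from where it was at the start of the episode below 0.05 m); the robot touches nothing.
It fails at once if the lid is let fall instead of set down (over 0.45 m/s with no finger on it, a fall of about 10 mm) (linear speed of lid above 0.45 m/s and contact force between the fingers and lid below 0.5 N).
It fails at once if the lid is slammed or pressed on the pan (more than 60 N between them) (contact force between lid and pan above 60 N).
It fails at once if the pan is pushed more than 60 mm or tipped (distance of pan from where it was at the start of the episode above 0.06 m or angle between pan's own z axis and vertical above 0.3 rad).
It fails at once if a bystander is pushed more than 40 mm or knocked over (distance of any of pepper_mill, salt_shaker, tomato_tin, kitchen_timer from where it was at the start of the episode above 0.04 m or angle between any of pepper_mill, salt_shaker, tomato_tin, kitchen_timer's own z axis and vertical above 0.5 rad).
It also fails if it takes over 64 s, if anything falls off the work surface, if the arm or the gripper's body presses on something with over 40 N, if the wrist force passes 120 N, or if a joint passes its speed limit or range.

### The arm

A 6-joint arm with a two-finger parallel gripper is mounted at the origin on a cart in front of the work surface, level with it; the furniture and walls round the work are solid. World frame = base frame: x ahead of the robot, y to its left, z up, the work surface at z = 0. Lengths are in m, angles in rad, forces in N, time in s.
With the tool pointing down it reaches from about 0.35 to 0.95 m from the base axis. Payload 17.4 kg.
Tool frame: the origin (TCP) lies at the very end of the fingers, on their centre line; the grasp point (between the pads) lies 19 mm behind it (robot.grip_point_offset is the distance from the TCP to the grasp point, in m); z points along the fingers, y is the direction in which the jaws open and shut (so a half turn about z gives the same grasp; the last joint's range is limited). The gripper opens to 93 mm and grips with 3 to 60 N. Pads are 15 mm wide; open, the fingers measure 128 mm over their backs; the gripper's body (75 mm by 188 mm) begins 65 mm behind the grasp point.
Start: joints at [1.194, 0.116, 1.442, -0, 1.584, -0.038], TCP at [0.224, 0.637, 0.197] pointing down, gripper open.
Joint ranges: [-2.83, 2.83], [-0.83, 2.19], [0.07, 2.5], [-1.14, 4.28], [0.01, 3], [-2.97, 2.97]. Speed limits (rad/s): [1.89, 1.89, 2.22, 3.14, 3.14, 3.14].

### API

Orientations are given as a rotation vector (axis times angle).
In Python, from cell import telemetry, eyes, order, masks_of, robot gives the robot as it stands.
- The arm moves only by the tool arm_command, never from a script. Its argument "targets" is a list of rows, each an object of numbers: "x", "y", "z": the shift along the tool's x, y, z in units of 0.05 m (1.0 is 0.05 m); "turn": the turn about the tool's z in units of 4 degrees (1.0 is 4 degrees); "grip": the closure, from -1 (fully open) to 1 (shut). In form: [{"x": .., "y": .., "z": .., "turn": .., "grip": ..}, ...]. A call has 1 to 5 rows; each row shifts and turns the commanded pose from where the row before left it, along the tool's axes as they then stand; what a row does not reach is not made up. A row lasts 1/10 s, in which the tool goes at most 50 mm and 8.59 degrees, less where a joint would pass 70% of its speed; a pose out of reach is approached as far as the arm can. A call with a number of a shift or a turn outside -1 to 1 is refused whole. A call with a gripper value outside its range is refused whole. The fingers move at their own pace and stop on an object; the grip force is fixed at half the most. Time passes only in rows, so rows that do not move let the fingers close. It gives the time, the measured TCP pose, the force and the opening at its end, in the units of the state.
- telemetry.state(): the state, without advancing time (a new reading comes with each control period).
- eyes.grab_frame(name): name is "scene" or "side" or "wrist"; returns a dict with "img" (384x512x3 uint8, red, green, blue), "K" (3x3 intrinsics, pixels), "cam_to_world" (4x4, takes a point from camera to world coordinates). Camera axes: x right, y down, z forward; pixel columns grow to the right and rows downward; lengths in m; the calibration is good to about 2 mm. A picture is of the moment at which its call begins. There is no depth.
- order.sign_off(): hands the job in, once; it reports no verdict.
Trained networks look in the newest picture that a camera, given by its name, has taken for a name from the list of things; names that differ only in an ending like _2 or _b are one class to them, and where a whole thing is asked for, a point or a joint stands for the part that bears it (a point fixed in the world has none). Each returns a list of dicts, best first, with "conf" (0 to 1); they miss things now and then, are a little off and sometimes report something else, mostly with a low value. They report only what shows in the picture. A call takes as long as a camera call. They do not tell look-alikes from the thing itself.
- masks_of(thing, camera): "region" (384x512 bool, what is visible of it) and "centre" ([row, column] in pixels, amid what is visible of it).
The state is a dict: "time": time; "joint_pos": joint angles; "joint_vel": joint speeds; "joint_torque": joint torques, N m; "tool_pos": TCP position; "ee_rot": TCP orientation; "contact_force": force on the tool from outside, world axes, zero at the start; "ft_torque": the same for the moment, N m; "gripper_width": opening from 0.0 (shut) to 1.0 (fully open).
Only numpy, scipy, OpenCV 4.12 (cv2) and the standard library are available. Lean on these libraries where they do the work, as an engineer would, in place of code of your own. Each camera call takes 0.05 s, during which the arm holds its last target.

## Working session

There is one attempt and no reset: what is moved stays moved. The work goes in short steps, Python scripts to look and compute and a tool call to move; the robot and the scene stay as the last step left them, time stands still between calls to the robot, and variables do not carry over. Pictures are saved under pics/ and viewed, and the job is handed in when it is done.

Besides the shell and the picture viewer there is one more tool, called after ">>>" by a JSON object that holds its "api" and its "payload", one argument or row to a line. arm_command: Moves the arm, as the interface text tells. Its arguments: {"type":"object","properties":{"targets":{"type":"array","items":{"type":"object","properties":{"x":{"type":"number","minimum":-1,"maximum":1},"y":{"type":"number","minimum":-1,"maximum":1},"z":{"type":"number","minimum":-1,"maximum":1},"turn":{"type":"number","minimum":-1,"maximum":1},"grip":{"type":"number"}}}}},"required":["targets"]}

```bash
ls; mkdir -p pics; python3 - <<'E'
from cell import telemetry, eyes, masks_of
import cv2,numpy as np
s=telemetry.state();print({k:np.round(v,3).tolist() for k,v in s.items()})
for n in("scene","side","wrist"):
    f=eyes.grab_frame(n);cv2.imwrite(f"pics/{n}0.png",f["img"][:,:,::-1]);print(n,f["K"].round(1).tolist(),f["cam_to_world"].round(3).tolist())
    np.savez(f"{n}0.npz",**f)
    for t in("pan","lid","lid_knob","wooden_spoon","spoon_rest","pepper_mill","salt_shaker","tomato_tin","kitchen_timer"):
        for m in masks_of(t,n): print(n,t,round(m["conf"],2),np.round(m["centre"]),m["region"].sum())
E
```

```text
pics
{'time': 0.0, 'joint_pos': [1.194, 0.116, 1.442, -0.0, 1.584, -0.038], 'joint_vel': [-0.003, -0.002, 0.0, 0.001, -0.0, 0.002], 'joint_torque': [0.001, -72.128, -62.26, 0.078, 0.024, -0.0], 'tool_pos': [0.224, 0.636, 0.196], 'ee_rot': [-0.53, -3.096, 0.002], 'contact_force': [-0.133, 0.055, -0.189], 'ft_torque': [0.006, -0.018, 0.044], 'gripper_width': 0.999}
scene [[487.2, 0.0, 257.7], [0.0, 487.2, 194.7], [0.0, 0.0, 1.0]] [[0.834, -0.321, 0.448, -0.028], [-0.551, -0.45, 0.703, -0.965], [-0.024, -0.833, -0.553, 0.864], [0.0, 0.0, 0.0, 1.0]]
scene pan 0.85 [206. 261.] 3875
scene lid 0.85 [174. 207.] 1376
scene lid_knob 0.89 [181. 208.] 1386
scene spoon_rest 0.81 [290. 322.] 2075
scene spoon_rest 0.75 [276. 212.] 956
scene pepper_mill 0.85 [156. 265.] 564
scene salt_shaker 0.52 [178. 295.] 268
scene tomato_tin 0.92 [219. 341.] 711
scene kitchen_timer 0.82 [246. 360.] 518
scene kitchen_timer 0.71 [212. 260.] 3936
side [[346.9, 0.0, 252.2], [0.0, 346.9, 189.3], [0.0, 0.0, 1.0]] [[0.989, -0.081, 0.121, 0.46], [-0.145, -0.474, 0.869, -0.883], [-0.013, -0.877, -0.481, 0.565], [0.0, 0.0, 0.0, 1.0]]
side pan 0.65 [199. 254.] 3598
side lid 0.81 [164. 232.] 432
side lid 0.69 [158. 296.] 501
side lid_knob 0.88 [165. 235.] 385
side wooden_spoon 0.74 [170. 255.] 319
side spoon_rest 0.85 [239. 178.] 795
side spoon_rest 0.78 [285. 269.] 2622
side spoon_rest 0.42 [169. 258.] 314
side spoon_rest 0.35 [199. 253.] 3695
side pepper_mill 0.93 [154. 297.] 534
side salt_shaker 0.76 [181. 310.] 313
side salt_shaker 0.58 [200. 257.] 3693
side tomato_tin 0.84 [226. 329.] 847
side kitchen_timer 0.72 [258. 342.] 608
side kitchen_timer 0.3 [166. 257.] 354
wrist [[313.5, 0.0, 253.4], [0.0, 313.5, 197.1], [0.0, 0.0, 1.0]] [[0.333, 0.916, 0.225, 0.162], [0.943, -0.323, -0.079, 0.659], [0.001, 0.239, -0.971, 0.385], [0.0, 0.0, 0.0, 1.0]]
```

View pics/scene0.png

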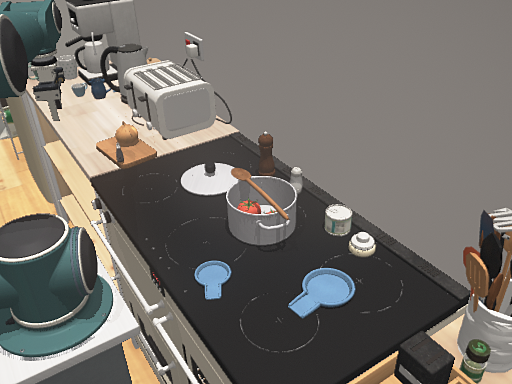

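View pics/side0.png

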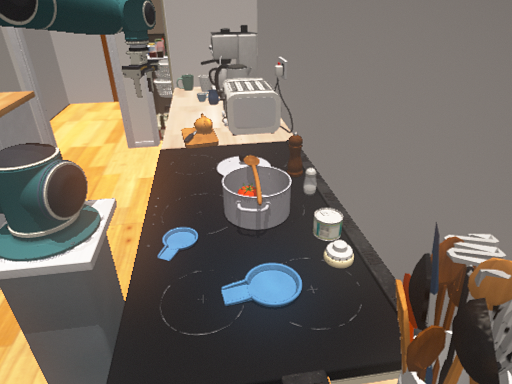

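View pics/wrist0.png

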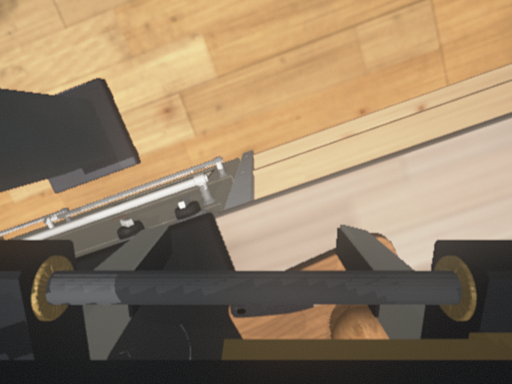

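```bash
cat > h.py <<'E'
import numpy as np,cv2
from scipy.optimize import minimize,least_squares
def proj(f,P):
    T=np.linalg.inv(f["cam_to_world"]);P=np.atleast_2d(P)
    p=P@T[:3,:3].T+T[:3,3];q=p@f["K"].T
    return q[:,:2]/q[:,2:]
def back(f,uv,z):
    uv=np.atleast_2d(uv).astype(float);M=f["cam_to_world"]
    d=np.c_[uv,np.ones(len(uv))]@np.linalg.inv(f["K"]).T@M[:3,:3].T
    return M[:3,3]+d*((z-M[2,3])/d[:,2])[:,None]
def circ(r,z,n=72):
    a=np.linspace(0,2*np.pi,n,endpoint=False);return np.c_[r*np.cos(a),r*np.sin(a),np.full(n,z)]
def place(P,x,y,z,th):
    c,s=np.cos(th),np.sin(th);return P@np.array([[c,s,0],[-s,c,0],[0,0,1]])+[x,y,z]
def sil(f,parts):
    m=np.zeros((384*4,512*4),np.uint8)
    for P in parts:
        h=cv2.convexHull(np.round(proj(f,P)*4+1.5).astype(np.int32));cv2.fillConvexPoly(m,h,1)
    return cv2.resize(m.astype(np.float32),(512,384),interpolation=cv2.INTER_AREA)
def box(x0,x1,y0,y1,z0,z1):
    return np.array([[x,y,z] for x in(x0,x1) for y in(y0,y1) for z in(z0,z1)],float)
E
cat > a.py <<'E'
from h import *
from cell import eyes,masks_of
F={n:dict(eyes.grab_frame(n)) for n in("scene","side")}
RB=[np.r_[circ(.063,0),circ(.063,.017)],box(-.113,-.04,-.026,.026,0,.017)]
def fit(M,parts,x0,th=True,z=0.):
    def c(p):
        L=0
        for n,m in M:
            s=sil(F[n],[place(P,p[0],p[1],z,p[2] if th else 0) for P in parts]);L+=1-np.minimum(s,m).sum()/np.maximum(s,m).sum()
        return L/len(M)
    r=minimize(c,x0,method="Nelder-Mead",options=dict(initial_simplex=np.array([x0]+[np.array(x0)+d for d in np.diag([.02,.02,.3][:len(x0)])]),xatol=1e-4,fatol=1e-4));return r.x.round(4),round(r.fun,3)
big={}
for n in F:
    for m in masks_of("spoon_rest",n):
        if m["conf"]<.7: continue
        ys,xs=np.nonzero(m["region"]);B=back(F[n],np.c_[xs,ys],.012)[:,:2]
        (c,(w,h),a)=cv2.minAreaRect(B.astype(np.float32));print(n,m["centre"],B.mean(0).round(3),"rect",round(w,3),round(h,3))
        if n not in big or max(w,h)>big[n][0]: big[n]=(max(w,h),m["region"].astype(np.float32),B.mean(0))
M=[(n,big[n][1]) for n in big]
for t in(2,3,4): print("rest",fit(M,RB,[*big["side"][2],t]))
for t,r,h in(("pepper_mill",.029,.16),("salt_shaker",.022,.09),("tomato_tin",.038,.058),("kitchen_timer",.036,.049)):
    M=[];g=None
    for n in F:
        mm=masks_of(t,n)
        if mm:
            m=mm[0];M.append((n,m["region"].astype(np.float32)));g=back(F[n],[m["centre"][1],m["centre"][0]],h/2)[0,:2]; print(t,n,g.round(3))
    print(t,fit(M,[np.r_[circ(r,0),circ(r,h)]],g,False))
P=[np.r_[circ(.098,0),circ(.098,.11)],box(-.136,.136,-.03,.03,.078,.093)]
for n in F:
    for t in("pan","lid","wooden_spoon"):
        for m in masks_of(t,n)[:1]:
            print(t,n,back(F[n],[m["centre"][1],m["centre"][0]],dict(pan=.055,lid=.01,wooden_spoon=.12)[t]).round(3))
            if t=="pan": print("pan",fit([(n,m["region"].astype(np.float32))],P,[*back(F[n],[m["centre"][1],m["centre"][0]],.055)[0,:2],-1.3]))
for n in F:
    i=F[n]["img"][140:330,150:400,::-1];cv2.imwrite(f"pics/{n}_crop.png",cv2.resize(i,None,fx=3,fy=3,interpolation=cv2.INTER_CUBIC))
E
python3 a.py
```

```text
scene [278.0, 209.8] [ 0.361 -0.128] rect 0.134 0.091
scene [290.9, 322.4] [ 0.559 -0.325] rect 0.183 0.129Traceback (most recent call last):
  File "a.py", line 20, in <module>
    for t in(2,3,4): print("rest",fit(M,RB,[*big["side"][2],t]))
                                             ~~~^^^^^^^^
KeyError: 'side'
```

```bash
sed -i 's/big\["side"\]\[2\]/big["scene"][2]/' a.py; python3 a.py
```

```text
scene [277.2, 211.8] [ 0.362 -0.129] rect 0.135 0.093
side [285.8, 269.3] [ 0.563 -0.325] rect 0.132 0.176
rest (array([ 0.365 , -0.1316,  4.2499]), np.float64(0.738))
rest (array([ 0.3579, -0.1268,  4.2397]), np.float64(0.738))
rest (array([ 0.3621, -0.1295,  4.2429]), np.float64(0.738))
pepper_mill scene [0.755 0.199]
pepper_mill side [0.768 0.209]
pepper_mill (array([0.7718, 0.2366]), np.float64(0.36))
salt_shaker scene [0.786 0.092]
salt_shaker side [0.783 0.075]
salt_shaker (array([0.7858, 0.0807]), np.float64(0.314))
tomato_tin scene [ 0.774 -0.144]
tomato_tin side [ 0.761 -0.159]
tomato_tin (array([ 0.7662, -0.1419]), np.float64(0.062))
kitchen_timer scene [ 0.742 -0.262]
kitchen_timer side [ 0.752 -0.27 ]
kitchen_timer (array([ 0.7588, -0.2498]), np.float64(0.295))
pan scene [[0.591 0.014 0.055]]
pan (array([ 5.9670e-01,  5.0000e-04, -2.1937e+00]), np.float64(0.115))
lid scene [[0.593 0.321 0.01 ]]
wooden_spoon scene [[0.598 0.029 0.12 ]]
pan side [[ 0.59  -0.011  0.055]]
pan (array([ 0.5963,  0.0022, -1.5175]), np.float64(0.096))
lid side [[0.556 0.339 0.01 ]]
wooden_spoon side [[0.597 0.031 0.12 ]]
```

View pics/scene_crop.png

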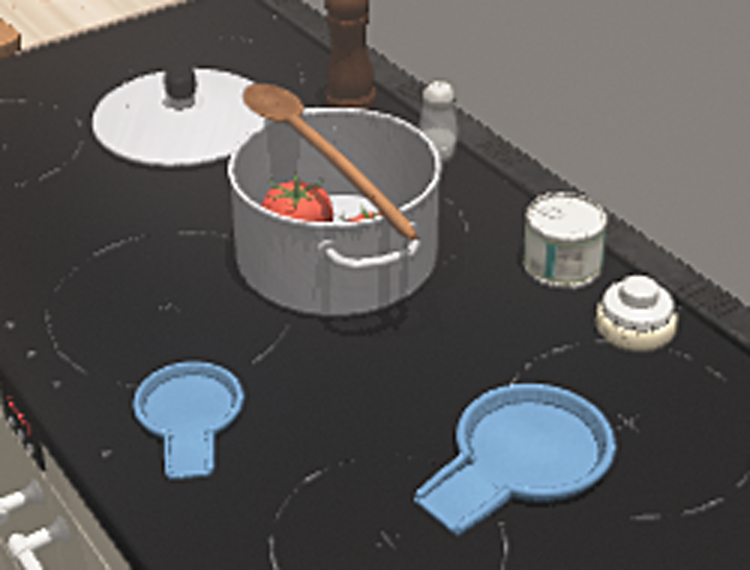

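View pics/side_crop.png

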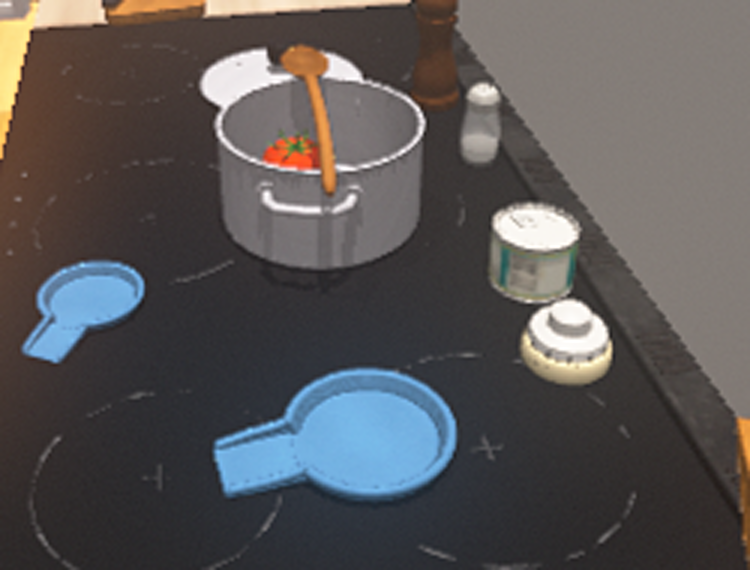

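```bash
cat > b.py <<'E'
exec(open("a.py").read().split("big={}")[0])
def blue(im): 
    h=cv2.cvtColor(im,cv2.COLOR_RGB2HSV);return ((h[...,0]>98)&(h[...,0]<118)&(h[...,1]>90)&(h[...,2]>70)).astype(np.uint8)
M=[]
for n,(cx,cy) in dict(scene=(322,290),side=(269,285)).items():
    k,L=cv2.connectedComponents(blue(F[n]["img"]));m=(L==L[cy,cx]).astype(np.float32);m=cv2.morphologyEx(m,cv2.MORPH_CLOSE,np.ones((3,3)));print(n,m.sum());M.append((n,m))
for mm in([M[0]],[M[1]],M): print("rest",[fit(mm,RB,[.585,-.325,t]) for t in(.2,)])
# spoon
for n in F:
    for m in masks_of("wooden_spoon",n)[:2]:
        print(n,m["conf"],m["region"].sum());ys,xs=np.nonzero(m["region"])
        B=back(F[n],np.c_[xs,ys],.119)[:,:2];v=cv2.fitLine(B.astype(np.float32),cv2.DIST_L2,0,.01,.01).ravel();t=(B-v[2:])@v[:2]
        print("ends",(v[2:]+v[:2]*t.min()).round(3),(v[2:]+v[:2]*t.max()).round(3),"len",np.ptp(t).round(3),"ang",np.arctan2(v[1],v[0]).round(3))
for n in F:
    for t in("lid_knob","lid"):
        for m in masks_of(t,n)[:1]:
            r=m["region"];ys,xs=np.nonzero(r);print(t,n,m["centre"],xs.min(),xs.max(),ys.min(),ys.max())
E
python3 b.py
```

```text
scene 2023.0
side 2599.0
rest [(array([ 0.5805, -0.3184,  0.1534]), np.float64(0.078))]
rest [(array([ 0.5808, -0.3137,  0.179 ]), np.float64(0.057))]
rest [(array([ 0.5807, -0.3161,  0.1677]), np.float64(0.072))]
scene 0.77 408
ends [ 0.58  -0.156] [0.6   0.143] len 0.299 ang 1.504
side 0.73 662
ends [ 0.686 -0.407] [ 0.723 -0.327] len 0.089 ang 1.138
lid_knob scene [177.9, 210.5] 180 237 162 194
lid scene [178.6, 207.0] 180 237 162 194
lid_knob side [165.5, 234.2] 218 269 153 174
lid side [162.7, 231.3] 217 269 152 174
```

```bash
cat > plan.py <<'E'
import sys,numpy as np,json
from cell import telemetry
from scipy.spatial.transform import Rotation as Rn
# usage: plan.py x y z yawdeg(of tool y) n
x,y,z,yaw,n=map(float,sys.argv[1:6]);n=int(n)
s=telemetry.state();R=Rn.from_rotvec(s["ee_rot"]).as_matrix()
y0=np.degrees(np.arctan2(R[1,1],R[0,1]));d=(yaw-y0+180)%360-180
if len(sys.argv)>6:d+=float(sys.argv[6])
D=np.array([x,y,z])-s["tool_pos"]
print("pos",np.round(s["tool_pos"],4),"yaw",y0.round(2),"dyaw",round(d,2),"D",D.round(4),"tilt z",R[:,2].round(3),"grip",round(s["gripper_width"],3),"t",s["time"])
a=np.radians(y0);rows=[]
for i in range(n):
    l=D/n; yv=np.array([np.cos(a),np.sin(a)]);xv=np.array([-yv[1],yv[0]]) # x = y rotated +90 seen from above (z down)
    rows.append(dict(x=round(xv@l[:2]/.05,2),y=round(yv@l[:2]/.05,2),z=round(-l[2]/.05,2),turn=round(-d/n/4,2)))
    a+=np.radians(d/n)
for i in range(0,n,5): print(json.dumps(rows[i:i+5]))
E
python3 plan.py .59 -.06 .36 -3.8 20
```

```text
pos [0.2244 0.6366 0.1965] yaw 70.59 dyaw -74.39 D [ 0.3656 -0.6966  0.1635] tilt z [ 0.  0. -1.] grip 0.999 t 3.0
[{"x": -0.58, "y": -0.54, "z": -0.16, "turn": 0.93}, {"x": -0.61, "y": -0.5, "z": -0.16, "turn": 0.93}, {"x": -0.64, "y": -0.46, "z": -0.16, "turn": 0.93}, {"x": -0.67, "y": -0.41, "z": -0.16, "turn": 0.93}, {"x": -0.69, "y": -0.37, "z": -0.16, "turn": 0.93}]
[{"x": -0.72, "y": -0.32, "z": -0.16, "turn": 0.93}, {"x": -0.74, "y": -0.28, "z": -0.16, "turn": 0.93}, {"x": -0.75, "y": -0.23, "z": -0.16, "turn": 0.93}, {"x": -0.77, "y": -0.18, "z": -0.16, "turn": 0.93}, {"x": -0.78, "y": -0.13, "z": -0.16, "turn": 0.93}]
[{"x": -0.78, "y": -0.08, "z": -0.16, "turn": 0.93}, {"x": -0.79, "y": -0.03, "z": -0.16, "turn": 0.93}, {"x": -0.79, "y": 0.02, "z": -0.16, "turn": 0.93}, {"x": -0.78, "y": 0.07, "z": -0.16, "turn": 0.93}, {"x": -0.78, "y": 0.13, "z": -0.16, "turn": 0.93}]
[{"x": -0.77, "y": 0.18, "z": -0.16, "turn": 0.93}, {"x": -0.75, "y": 0.22, "z": -0.16, "turn": 0.93}, {"x": -0.74, "y": 0.27, "z": -0.16, "turn": 0.93}, {"x": -0.72, "y": 0.32, "z": -0.16, "turn": 0.93}, {"x": -0.7, "y": 0.37, "z": -0.16, "turn": 0.93}]
```

>>> {"api": "arm_command", "payload": {
  "targets": [
    {"x":-0.58,"y":-0.54,"z":-0.4,"turn":0.93},
    {"x":-0.61,"y":-0.5,"z":-0.4,"turn":0.93},
    {"x":-0.64,"y":-0.46,"z":-0.4,"turn":0.93},
    {"x":-0.67,"y":-0.41,"z":-0.4,"turn":0.93},
    {"x":-0.69,"y":-0.37,"z":-0.4,"turn":0.93}
  ]
}}

```text
invalid input at $.targets[0]: expected keys x, y, z, turn, grip
```

>>> {"api": "arm_command", "payload": {
  "targets": [
    {"x":-0.72,"y":-0.32,"z":-0.2,"turn":0.93},
    {"x":-0.74,"y":-0.28,"z":-0.2,"turn":0.93},
    {"x":-0.75,"y":-0.23,"z":-0.2,"turn":0.93},
    {"x":-0.77,"y":-0.18,"z":-0.2,"turn":0.93},
    {"x":-0.78,"y":-0.13,"z":-0.2,"turn":0.93}
  ]
}}

```text
invalid input at $.targets[0]: expected keys x, y, z, turn, grip
```

>>> {"api": "arm_command", "payload": {
  "targets": [
    {"x":-0.78,"y":-0.08,"z":0,"turn":0.93},
    {"x":-0.79,"y":-0.03,"z":0,"turn":0.93},
    {"x":-0.79,"y":0.02,"z":0,"turn":0.93},
    {"x":-0.78,"y":0.07,"z":0,"turn":0.93},
    {"x":-0.78,"y":0.13,"z":0,"turn":0.93}
  ]
}}

```text
invalid input at $.targets[0]: expected keys x, y, z, turn, grip
```

>>> {"api": "arm_command", "payload": {
  "targets": [
    {"x":-0.77,"y":0.18,"z":0,"turn":0.93},
    {"x":-0.75,"y":0.22,"z":0,"turn":0.93},
    {"x":-0.74,"y":0.27,"z":0,"turn":0.93},
    {"x":-0.72,"y":0.32,"z":0,"turn":0.93},
    {"x":-0.7,"y":0.37,"z":0,"turn":0.93}
  ]
}}

```text
invalid input at $.targets[0]: expected keys x, y, z, turn, grip
```

```bash
cat > w.py <<'E'
import sys,cv2,numpy as np
from cell import eyes,telemetry,masks_of
n=sys.argv[1]; f=eyes.grab_frame(sys.argv[2] if len(sys.argv)>2 else "wrist");np.savez(n+".npz",**f)
cv2.imwrite(f"pics/{n}.png",cv2.resize(f["img"][:,:,::-1],None,fx=1.5,fy=1.5,interpolation=cv2.INTER_CUBIC))
s=telemetry.state();print(np.round(s["tool_pos"],4),np.round(s["contact_force"],2),round(s["gripper_width"],3),s["time"])
E
python3 w.py w1
```

```text
[0.2244 0.6366 0.1965] [-0.32 -0.59  0.16] 0.998 3.05
```

View pics/w1.png

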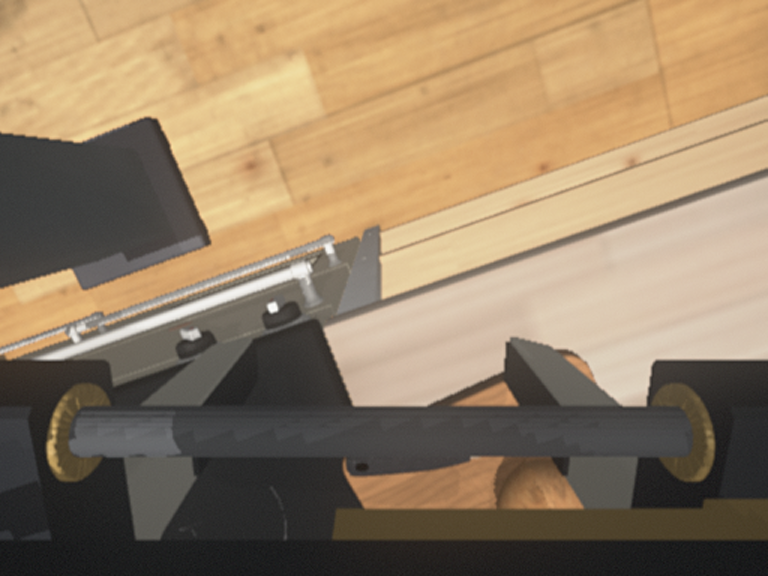

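Every row needs a grip value; the moves were refused, so the arm has not moved.

>>> {"api": "arm_command", "payload": {
  "targets": [
    {"x":-0.58,"y":-0.54,"z":-0.4,"turn":0.93,"grip":-1},
    {"x":-0.61,"y":-0.5,"z":-0.4,"turn":0.93,"grip":-1},
    {"x":-0.64,"y":-0.46,"z":-0.4,"turn":0.93,"grip":-1},
    {"x":-0.67,"y":-0.41,"z":-0.4,"turn":0.93,"grip":-1},
    {"x":-0.69,"y":-0.37,"z":-0.4,"turn":0.93,"grip":-1}
  ]
}}

```text
time: 3.55
tool_pos: [0.316, 0.4607, 0.2975]
ee_rot: [1.027, 2.969, 0.0]
contact_force: [1.2, 0.3, 0.7]
gripper_width: 1.002
```

>>> {"api": "arm_command", "payload": {
  "targets": [
    {"x":-0.72,"y":-0.32,"z":-0.2,"turn":0.93,"grip":-1},
    {"x":-0.74,"y":-0.28,"z":-0.2,"turn":0.93,"grip":-1},
    {"x":-0.75,"y":-0.23,"z":-0.2,"turn":0.93,"grip":-1},
    {"x":-0.77,"y":-0.18,"z":-0.2,"turn":0.93,"grip":-1},
    {"x":-0.78,"y":-0.13,"z":-0.2,"turn":0.93,"grip":-1}
  ]
}}

```text
time: 4.05
tool_pos: [0.4076, 0.286, 0.3472]
ee_rot: [1.493, 2.764, 0.001]
contact_force: [1.2, 0.4, -0.2]
gripper_width: 0.999
```

>>> {"api": "arm_command", "payload": {
  "targets": [
    {"x":-0.78,"y":-0.08,"z":0,"turn":0.93,"grip":-1},
    {"x":-0.79,"y":-0.03,"z":0,"turn":0.93,"grip":-1},
    {"x":-0.79,"y":0.02,"z":0,"turn":0.93,"grip":-1},
    {"x":-0.78,"y":0.07,"z":0,"turn":0.93,"grip":-1},
    {"x":-0.78,"y":0.13,"z":0,"turn":0.93,"grip":-1}
  ]
}}

```text
time: 4.55
tool_pos: [0.4987, 0.1113, 0.3468]
ee_rot: [1.92, 2.486, 0.001]
contact_force: [0.6, 0.2, 0.5]
gripper_width: 1.0
```

>>> {"api": "arm_command", "payload": {
  "targets": [
    {"x":-0.77,"y":0.18,"z":0,"turn":0.93,"grip":-1},
    {"x":-0.75,"y":0.22,"z":0,"turn":0.93,"grip":-1},
    {"x":-0.74,"y":0.27,"z":0,"turn":0.93,"grip":-1},
    {"x":-0.72,"y":0.32,"z":0,"turn":0.93,"grip":-1},
    {"x":-0.7,"y":0.37,"z":0,"turn":0.93,"grip":-1}
  ]
}}

```text
time: 5.05
tool_pos: [0.5902, -0.0633, 0.3467]
ee_rot: [2.297, 2.143, 0.0]
contact_force: [0.4, 1.3, 0.5]
gripper_width: 1.003
```

```bash
python3 w.py w2;python3 plan.py .59 -.06 .36 -3.8 5
```

```text
[ 0.5919 -0.0674  0.3454] [ 0.98 -3.47 -0.61] 0.997 5.1
pos [ 0.5919 -0.0674  0.3454] yaw -4.36 dyaw 0.56 D [-0.0019  0.0074  0.0146] tilt z [-0.001 -0.001 -1.   ] grip 0.997 t 5.1
[{"x": 0.03, "y": -0.01, "z": -0.06, "turn": -0.03}, {"x": 0.03, "y": -0.01, "z": -0.06, "turn": -0.03}, {"x": 0.03, "y": -0.01, "z": -0.06, "turn": -0.03}, {"x": 0.03, "y": -0.01, "z": -0.06, "turn": -0.03}, {"x": 0.03, "y": -0.01, "z": -0.06, "turn": -0.03}]
```

View pics/w2.png

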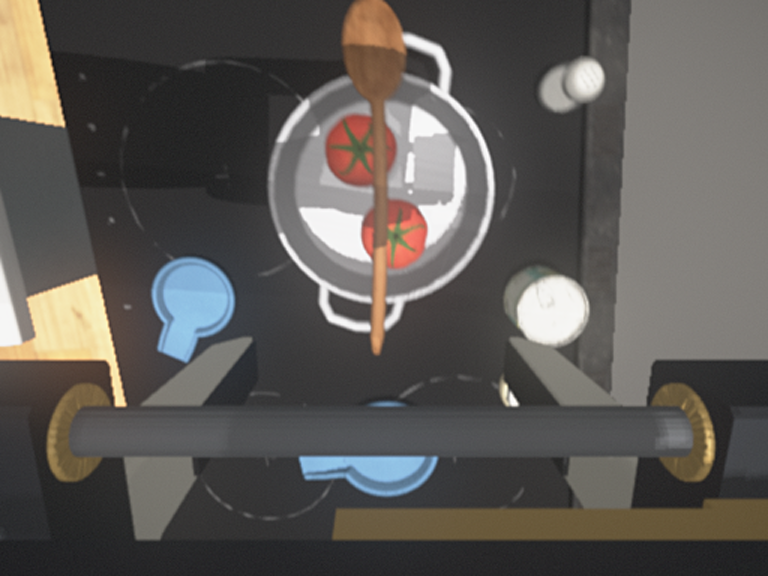

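```bash
cat > c.py <<'E'
from h import *
f=dict(np.load("w2.npz"))
px=lambda a:np.array(a,float)/1.5
print("spoon end", back(f,px([377,354]),.118).round(4),"bowl ctr",back(f,px([373,45]),.120).round(4),"neck",back(f,px([377,100]),.118).round(4),"mid",back(f,px([380,220]),.118).round(4))
# rim: bright outer edge points
pts=px([[268,187],[494,187],[300,256],[467,256],[350,301],[420,301],[284,140],[478,140],[305,105],[455,103]])
B=back(f,pts,.11)[:,:2]
r=least_squares(lambda p:np.hypot(*(B-p[:2]).T)-p[2],[.6,0,.098]);print("pan",r.x.round(4),(r.fun*1000).round(1))
for p in([440,65],[362,316]):print("handle",back(f,px(p),.085).round(3))
E
python3 c.py
```

```text
spoon end [[ 0.5805 -0.1552  0.118 ]] bowl ctr [[0.5962 0.1087 0.12  ]] neck [[0.5964 0.0677 0.118 ]] mid [[ 0.5921 -0.0307  0.118 ]]
pan [ 0.595  -0.0107  0.0978] [ 2.7  1.3 -6.2 -3.5  2.3  4.3 -1.3 -2.5  1.8  1. ]
handle [[0.654 0.098 0.085]]
handle [[ 0.567 -0.127  0.085]]
```

```bash
python3 plan.py .5893 -.009 .16 -3.4 5
```

```text
pos [ 0.5919 -0.0674  0.3454] yaw -4.36 dyaw 0.96 D [-0.0026  0.0584 -0.1854] tilt z [-0.001 -0.001 -1.   ] grip 0.997 t 5.1
[{"x": 0.23, "y": -0.03, "z": 0.74, "turn": -0.05}, {"x": 0.23, "y": -0.03, "z": 0.74, "turn": -0.05}, {"x": 0.23, "y": -0.03, "z": 0.74, "turn": -0.05}, {"x": 0.23, "y": -0.03, "z": 0.74, "turn": -0.05}, {"x": 0.23, "y": -0.02, "z": 0.74, "turn": -0.05}]
```

>>> {"api": "arm_command", "payload": {
  "targets": [
    {"x":0.23,"y":-0.03,"z":0.7,"turn":-0.05,"grip":-0.3},
    {"x":0.23,"y":-0.03,"z":0.74,"turn":-0.05,"grip":-0.3},
    {"x":0.23,"y":-0.03,"z":0.74,"turn":-0.05,"grip":-0.3},
    {"x":0.23,"y":-0.03,"z":0.74,"turn":-0.05,"grip":-0.3},
    {"x":0.23,"y":-0.02,"z":0.74,"turn":-0.05,"grip":-0.3}
  ]
}}

```text
time: 5.6
tool_pos: [0.5858, -0.0034, 0.1622]
ee_rot: [2.275, 2.166, 0.0]
contact_force: [0.5, -0.8, 0.3]
gripper_width: 0.662
```

>>> {"api": "arm_command", "payload": {
  "targets": [
    {"x":0,"y":0,"z":0,"turn":0,"grip":-0.3},
    {"x":0,"y":0,"z":0,"turn":0,"grip":-0.3}
  ]
}}

```text
time: 5.8
tool_pos: [0.5862, -0.0039, 0.1646]
ee_rot: [2.275, 2.167, -0.0]
contact_force: [0.2, 0.0, 1.3]
gripper_width: 0.651
```

```bash
python3 w.py w3;python3 w.py s3 side;python3 plan.py .5893 -.009 .107 -3.4 3
```

```text
[ 0.5868 -0.0042  0.1658] [-0.58 -0.74  1.21] 0.65 5.85
[ 0.587  -0.0043  0.1663] [ 0.27 -0.4   0.27] 0.65 5.9
pos [ 0.587  -0.0043  0.1663] yaw -2.83 dyaw -0.57 D [ 0.0023 -0.0047 -0.0593] tilt z [ 0.003 -0.    -1.   ] grip 0.65 t 5.9
[{"x": -0.03, "y": 0.02, "z": 0.4, "turn": 0.05}, {"x": -0.03, "y": 0.02, "z": 0.4, "turn": 0.05}, {"x": -0.03, "y": 0.02, "z": 0.4, "turn": 0.05}]
```

View pics/w3.png

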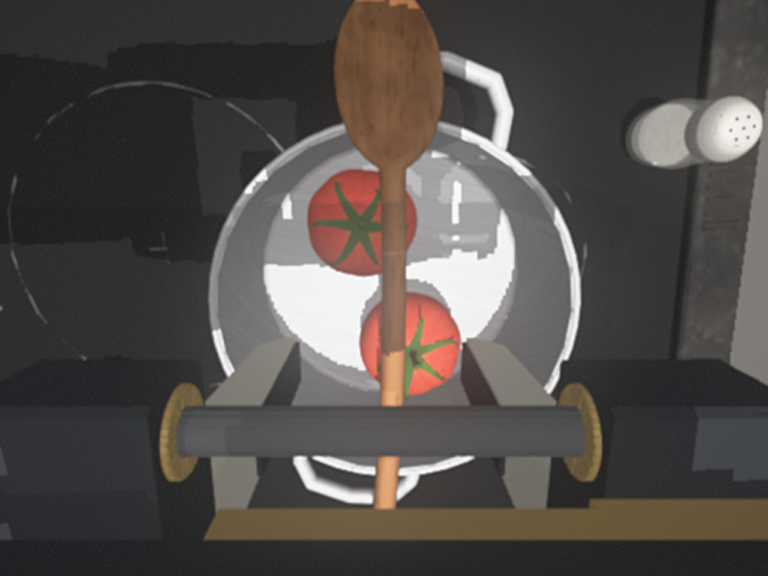

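View pics/s3.png

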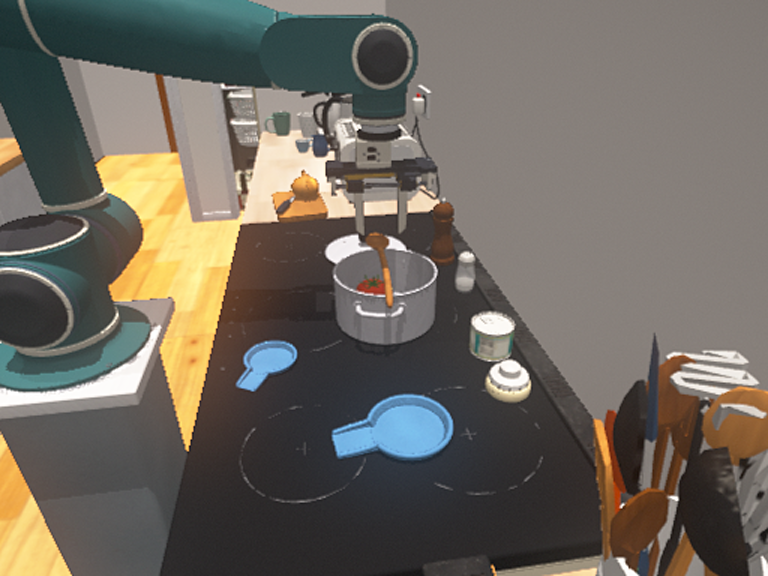

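>>> {"api": "arm_command", "payload": {
  "targets": [
    {"x":0,"y":0,"z":0,"turn":0,"grip":-0.3},
    {"x":0,"y":0,"z":0,"turn":0,"grip":-0.3},
    {"x":0,"y":0,"z":0,"turn":0,"grip":-0.3}
  ]
}}

```text
time: 6.2
tool_pos: [0.5863, -0.0041, 0.1643]
ee_rot: [2.275, 2.165, 0.001]
contact_force: [1.3, 0.1, 0.3]
gripper_width: 0.653
```

```bash
python3 plan.py .5893 -.009 .107 -3.4 3
```

```text
pos [ 0.5863 -0.0041  0.1643] yaw -2.83 dyaw -0.57 D [ 0.003  -0.0049 -0.0573] tilt z [ 0.001 -0.    -1.   ] grip 0.653 t 6.2
[{"x": -0.03, "y": 0.02, "z": 0.38, "turn": 0.05}, {"x": -0.03, "y": 0.02, "z": 0.38, "turn": 0.05}, {"x": -0.03, "y": 0.02, "z": 0.38, "turn": 0.05}]
```

>>> {"api": "arm_command", "payload": {
  "targets": [
    {"x":-0.03,"y":0.02,"z":0.4,"turn":0.05,"grip":-0.3},
    {"x":-0.03,"y":0.02,"z":0.38,"turn":0.05,"grip":-0.3},
    {"x":-0.03,"y":0.02,"z":0.37,"turn":0.05,"grip":-0.3},
    {"x":0,"y":0,"z":0,"turn":0,"grip":-0.3},
    {"x":0,"y":0,"z":0,"turn":0,"grip":-0.3}
  ]
}}

```text
time: 6.7
tool_pos: [0.5889, -0.0085, 0.1066]
ee_rot: [-2.287, -2.154, 0.0]
contact_force: [0.5, 0.5, -0.3]
gripper_width: 0.655
```

```bash
python3 plan.py .5893 -.009 .107 -3.4 3;python3 w.py s4 side;python3 w.py w4 ;python3 plan.py .5893 -.009 .107 -3.4 3
```

```text
pos [ 0.5889 -0.0085  0.1066] yaw -3.41 dyaw 0.01 D [ 0.0004 -0.0005  0.0004] tilt z [-0. -0. -1.] grip 0.655 t 6.7
[{"x": -0.0, "y": 0.0, "z": -0.0, "turn": -0.0}, {"x": -0.0, "y": 0.0, "z": -0.0, "turn": -0.0}, {"x": -0.0, "y": 0.0, "z": -0.0, "turn": -0.0}]
[ 0.5892 -0.0085  0.1072] [-0.22  0.25  0.57] 0.652 6.75
[ 0.5894 -0.0085  0.1075] [ 0.53  0.84 -0.41] 0.648 6.8
pos [ 0.5894 -0.0085  0.1075] yaw -3.41 dyaw 0.01 D [-0.0001 -0.0005 -0.0005] tilt z [ 0.002 -0.    -1.   ] grip 0.648 t 6.8
[{"x": -0.0, "y": -0.0, "z": 0.0, "turn": -0.0}, {"x": -0.0, "y": -0.0, "z": 0.0, "turn": -0.0}, {"x": -0.0, "y": -0.0, "z": 0.0, "turn": -0.0}]
```

View pics/w4.png

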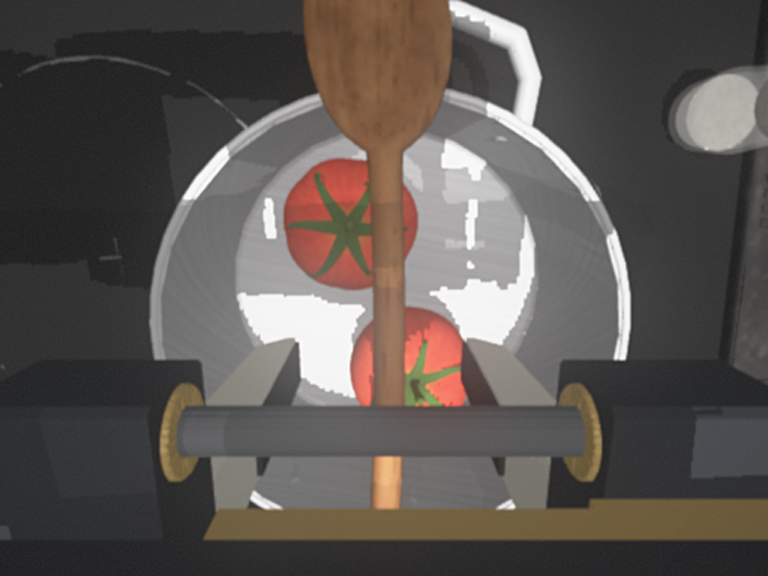

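>>> {"api": "arm_command", "payload": {
  "targets": [
    {"x":0,"y":0,"z":0,"turn":0,"grip":1},
    {"x":0,"y":0,"z":0,"turn":0,"grip":1},
    {"x":0,"y":0,"z":0,"turn":0,"grip":1},
    {"x":0,"y":0,"z":0,"turn":0,"grip":1},
    {"x":0,"y":0,"z":0,"turn":0,"grip":1}
  ]
}}

```text
time: 7.3
tool_pos: [0.5888, -0.0085, 0.1061]
ee_rot: [-2.287, -2.154, -0.0]
contact_force: [1.0, -0.1, -0.3]
gripper_width: 0.274
```

>>> {"api": "arm_command", "payload": {
  "targets": [
    {"x":0,"y":0,"z":0,"turn":0,"grip":1},
    {"x":0,"y":0,"z":0,"turn":0,"grip":1},
    {"x":0,"y":0,"z":-0.1,"turn":0,"grip":1},
    {"x":0,"y":0,"z":-0.3,"turn":0,"grip":1},
    {"x":0,"y":0,"z":-0.5,"turn":0,"grip":1}
  ]
}}

```text
time: 7.8
tool_pos: [0.5883, -0.0085, 0.1513]
ee_rot: [-2.286, -2.153, 0.002]
contact_force: [-0.4, 0.3, 0.3]
gripper_width: 0.006
```

```bash
python3 w.py w5;python3 w.py s5 side
```

```text
[ 0.59   -0.0085  0.1571] [ 1.04 -0.76  4.74] 0.009 7.85
[ 0.5903 -0.0086  0.1558] [0.38 0.01 0.43] 0.006 7.9
```

View pics/w5.png

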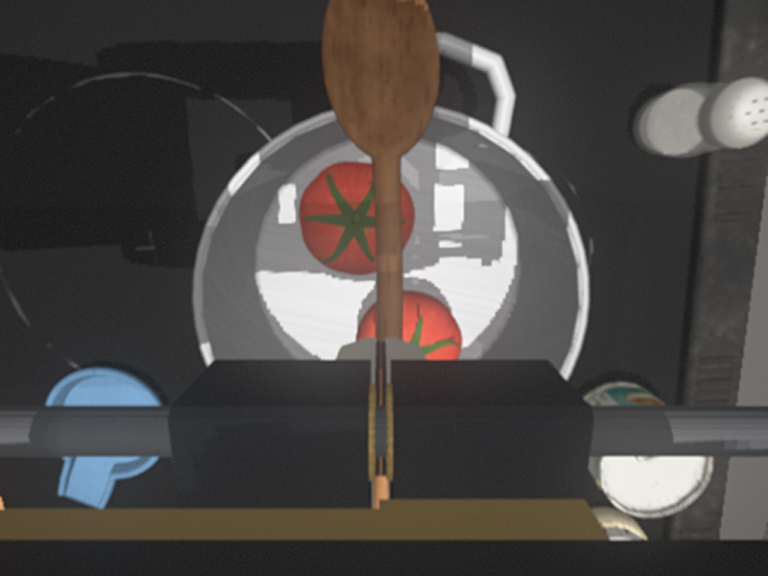

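View pics/s5.png

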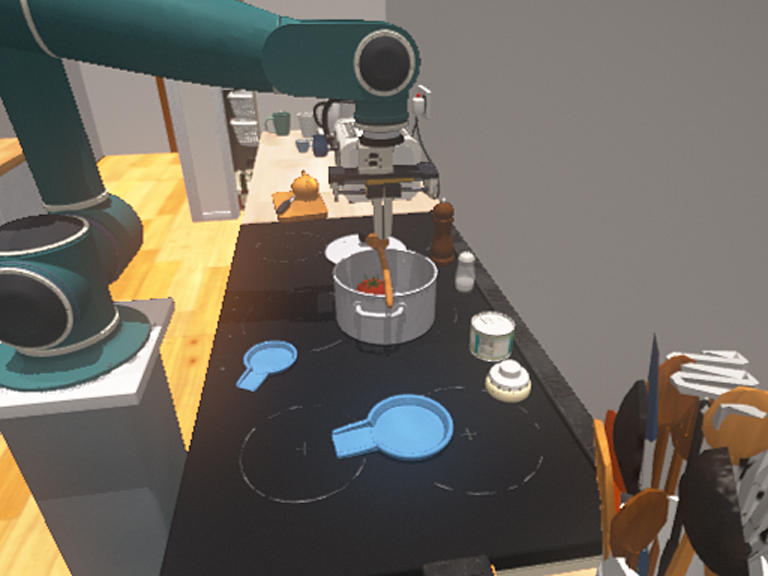

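>>> {"api": "arm_command", "payload": {
  "targets": [
    {"x":0,"y":0,"z":0,"turn":0,"grip":-0.3},
    {"x":0,"y":0,"z":0,"turn":0,"grip":-0.3},
    {"x":0,"y":0,"z":0,"turn":0,"grip":-0.3},
    {"x":0,"y":0,"z":0,"turn":0,"grip":-0.3},
    {"x":0,"y":0,"z":0,"turn":0,"grip":-0.3}
  ]
}}

```text
time: 8.4
tool_pos: [0.5887, -0.0085, 0.1507]
ee_rot: [-2.286, -2.154, 0.001]
contact_force: [-0.3, 0.4, -0.8]
gripper_width: 0.386
```

```bash
python3 plan.py .5893 -.009 .105 -3.4 3
```

```text
pos [ 0.5887 -0.0085  0.1507] yaw -3.41 dyaw 0.01 D [ 0.0006 -0.0005 -0.0457] tilt z [-0.001  0.    -1.   ] grip 0.386 t 8.4
[{"x": -0.0, "y": 0.0, "z": 0.3, "turn": -0.0}, {"x": -0.0, "y": 0.0, "z": 0.3, "turn": -0.0}, {"x": -0.0, "y": 0.0, "z": 0.3, "turn": -0.0}]
```

>>> {"api": "arm_command", "payload": {
  "targets": [
    {"x":0,"y":0,"z":0,"turn":0,"grip":0},
    {"x":0,"y":0,"z":0.3,"turn":0,"grip":0},
    {"x":0,"y":0,"z":0.3,"turn":0,"grip":0},
    {"x":0,"y":0,"z":0.31,"turn":0,"grip":0},
    {"x":0,"y":0,"z":0,"turn":0,"grip":0.2}
  ]
}}

```text
time: 8.9
tool_pos: [0.5875, -0.0084, 0.102]
ee_rot: [-2.284, -2.152, 0.005]
contact_force: [-0.3, -0.1, -0.4]
gripper_width: 0.454
```

>>> {"api": "arm_command", "payload": {
  "targets": [
    {"x":0,"y":0,"z":0,"turn":0,"grip":1},
    {"x":0,"y":0,"z":0,"turn":0,"grip":1},
    {"x":0,"y":0,"z":0,"turn":0,"grip":1},
    {"x":0,"y":0,"z":0,"turn":0,"grip":1},
    {"x":0,"y":0,"z":0,"turn":0,"grip":1}
  ]
}}

```text
time: 9.4
tool_pos: [0.589, -0.0085, 0.1059]
ee_rot: [2.286, 2.154, 0.0]
contact_force: [-0.2, 0.1, -0.2]
gripper_width: 0.038
```

>>> {"api": "arm_command", "payload": {
  "targets": [
    {"x":0,"y":0,"z":0,"turn":0,"grip":1},
    {"x":0,"y":0,"z":0,"turn":0,"grip":1},
    {"x":0,"y":0,"z":0,"turn":0,"grip":1}
  ]
}}

```text
time: 9.7
tool_pos: [0.5889, -0.0085, 0.1056]
ee_rot: [2.287, 2.154, -0.0]
contact_force: [0.5, 1.0, 0.0]
gripper_width: 0.005
```

```bash
python3 w.py w6;python3 w.py s6 side; python3 w.py c6 scene; python3 - <<'E'
import cv2,numpy as np
a=np.load("s6.npz")["img"][90:240,180:330,::-1];b=np.load("c6.npz")["img"][90:240,180:330,::-1]
cv2.imwrite("pics/z6.png",cv2.resize(np.hstack([a,b]),(800,400),interpolation=cv2.INTER_CUBIC))
E
```

```text
[ 0.5889 -0.0085  0.1055] [-0.3   0.36 -0.38] 0.005 9.75
[ 0.5888 -0.0085  0.1055] [ 0.54 -1.26 -0.01] 0.004 9.8
[ 0.5888 -0.0085  0.1055] [ 0.73 -0.57 -0.21] 0.006 9.85
```

View pics/z6.png

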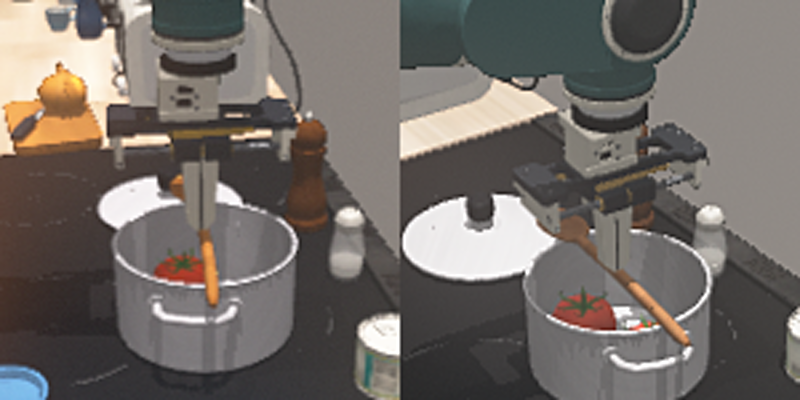

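View pics/w6.png

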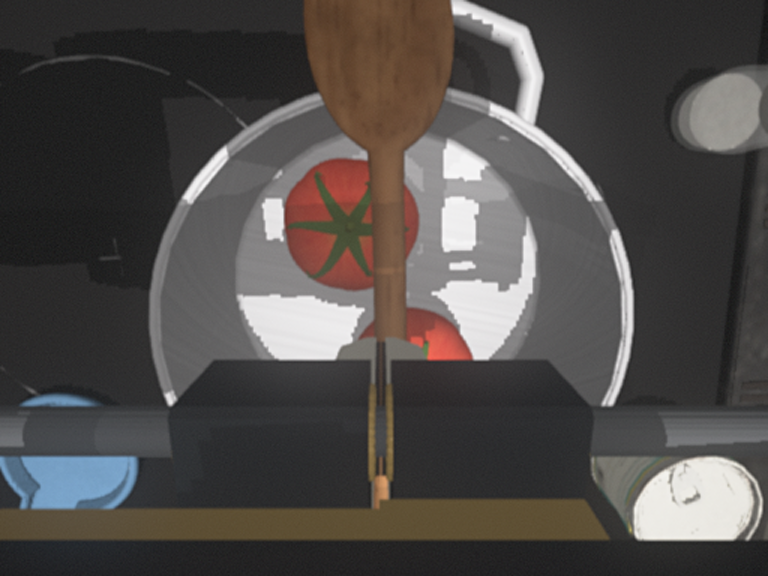

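```bash
python3 - <<'E'
from h import *
for n in("s6","c6"):
    f=dict(np.load(n+".npz"));off=np.array([180,90])
    for z in(.0855,.0955,.1055,.1155,.1245): 
        p=proj(f,[.5888,-.0085,z])[0];print(n,z,p.round(1),"crop",((p-off)/.375+([400,0] if n=="c6" else 0)).round(0))
    i=f["img"];q=proj(f,[.589,-.0085,.11])[0].astype(int)
    cv2.imwrite(f"pics/{n}q.png",cv2.resize(i[q[1]-35:q[1]+35,q[0]-45:q[0]+45,::-1],None,fx=8,fy=8,interpolation=cv2.INTER_NEAREST));print(q)
E
```

```text
s6 0.0855 [254.7 187.8] crop [199. 261.]
s6 0.0955 [254.7 184.8] crop [199. 253.]
s6 0.1055 [254.7 181.7] crop [199. 245.]
s6 0.1155 [254.6 178.6] crop [199. 236.]
s6 0.1245 [254.6 175.8] crop [199. 229.]
[254 180]
c6 0.0855 [260.  201.8] crop [613. 298.]
c6 0.0955 [259.9 198.8] crop [613. 290.]
c6 0.1055 [259.8 195.9] crop [613. 282.]
c6 0.1155 [259.7 192.9] crop [613. 274.]
c6 0.1245 [259.7 190.2] crop [612. 267.]
[259 194]
```

View pics/s6q.png

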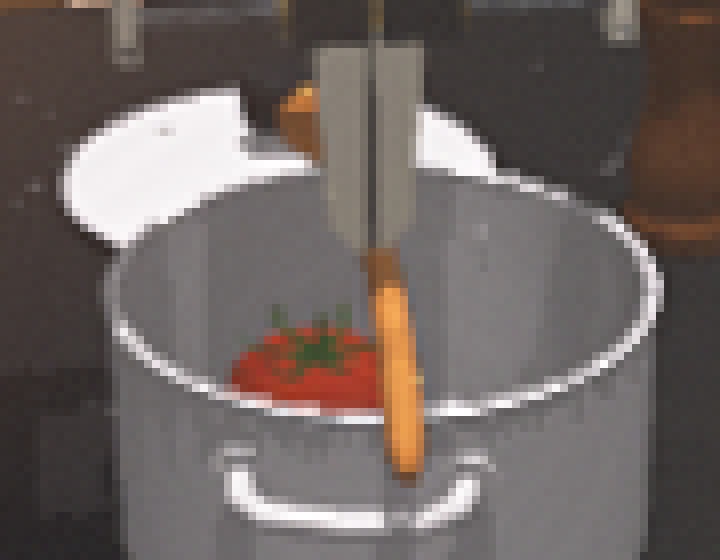

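View pics/c6q.png

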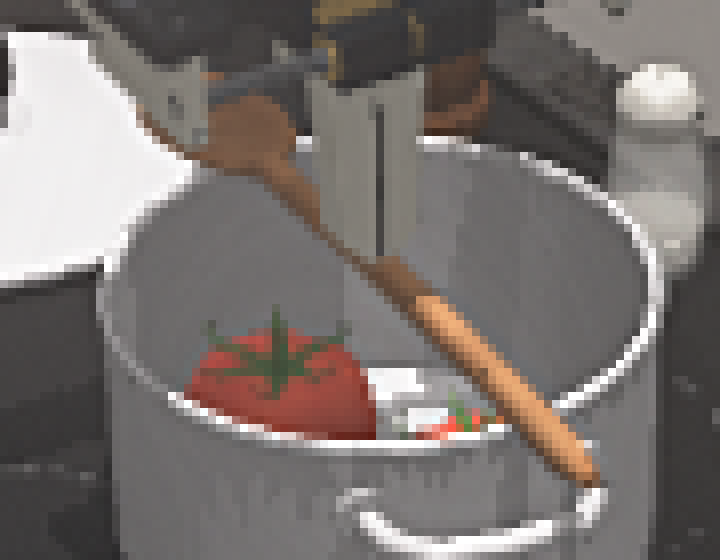

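```bash
python3 - <<'E'
from h import *
def tri(L):
    A=[];b=[]
    for f,uv in L:
        M=f["cam_to_world"];d=M[:3,:3]@np.linalg.inv(f["K"])@np.r_[uv,1];d/=np.linalg.norm(d);Q=np.eye(3)-np.outer(d,d);A.append(Q);b.append(Q@M[:3,3])
    x=np.linalg.lstsq(np.vstack(A),np.hstack(b),rcond=None)[0];return x.round(4),[round(float(np.linalg.norm(q@x-c))*1000,1) for q,c in zip(A,b)]
c,s,w2=[dict(np.load(n)) for n in("c6.npz","s6.npz","w2.npz")]
C=lambda a:np.array([259-45+a[0]/8,194-35+a[1]/8])-.5
S=lambda a:np.array([254-45+a[0]/8,180-35+a[1]/8])-.5
print("end",tri([(c,C((595,478))),(s,S((408,480)))]), tri([(c,C((595,478))),(s,S((408,480))),(w2,np.array([377,354])/1.5)]))
print("shadow",tri([(c,C((425,300))),(s,S((388,288)))]))
w6=dict(np.load("w6.npz"));w3=dict(np.load("w3.npz"))
# neck/bowl edges : initial
for n in("scene0","side0"):
    f=dict(np.load(n+".npz"));i=f["img"];q=proj(f,[.593,.03,.115])[0].astype(int);print(n,q)
    cv2.imwrite(f"pics/{n}q.png",cv2.resize(i[q[1]-35:q[1]+35,q[0]-45:q[0]+45,::-1],None,fx=8,fy=8,interpolation=cv2.INTER_NEAREST))
E
```

```text
end (array([ 0.5791, -0.154 ,  0.118 ]), [0.9, 0.9]) (array([ 0.5795, -0.1546,  0.1184]), [1.0, 1.2, 1.1])
shadow (array([ 0.5898, -0.0419,  0.1247]), [1.5, 1.5])
scene0 [253 186]
side0 [254 172]
```

View pics/scene0q.png

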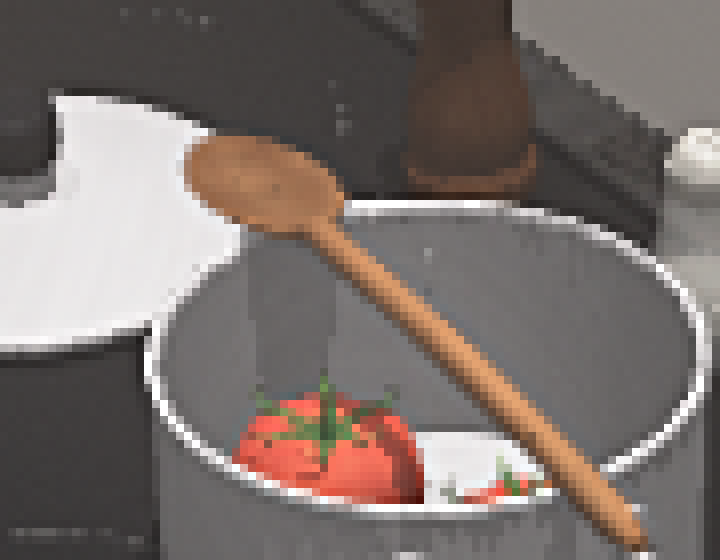

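View pics/side0q.png

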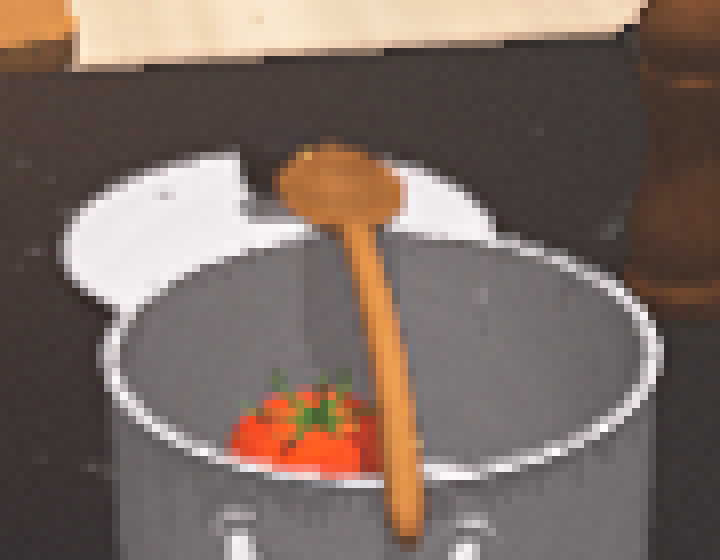

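```bash
python3 - <<'E'
from h import *
f=dict(np.load("s3.npz"))
for z in(.15,.166,.18,.19): print(z,(proj(f,[[.587-.035,-.0043,z],[.587+.035,-.0043,z]])*1.5).round(0).tolist())
w=dict(np.load("w6.npz"))
for dz in(0,.01,.02,.03): print(dz,(proj(w,[[.5888,-.0085+a,.1055+dz] for a in(-.0075,0,.0075)])*1.5).round(0).tolist())
i=f["img"];q=[255,150]
cv2.imwrite("pics/s3q.png",cv2.resize(i[q[1]-35:q[1]+35,q[0]-45:q[0]+45,::-1],None,fx=8,fy=8,interpolation=cv2.INTER_NEAREST))
E
```

```text
0.15 [[362.0, 252.0], [399.0, 249.0]]
0.166 [[362.0, 244.0], [399.0, 241.0]]
0.18 [[362.0, 237.0], [399.0, 235.0]]
0.19 [[361.0, 232.0], [399.0, 230.0]]
0 [[381.0, 359.0], [380.0, 343.0], [379.0, 326.0]]
0.01 [[381.0, 369.0], [380.0, 351.0], [379.0, 333.0]]
0.02 [[381.0, 379.0], [380.0, 360.0], [379.0, 342.0]]
0.03 [[382.0, 390.0], [380.0, 371.0], [379.0, 351.0]]
```

View pics/s3q.png

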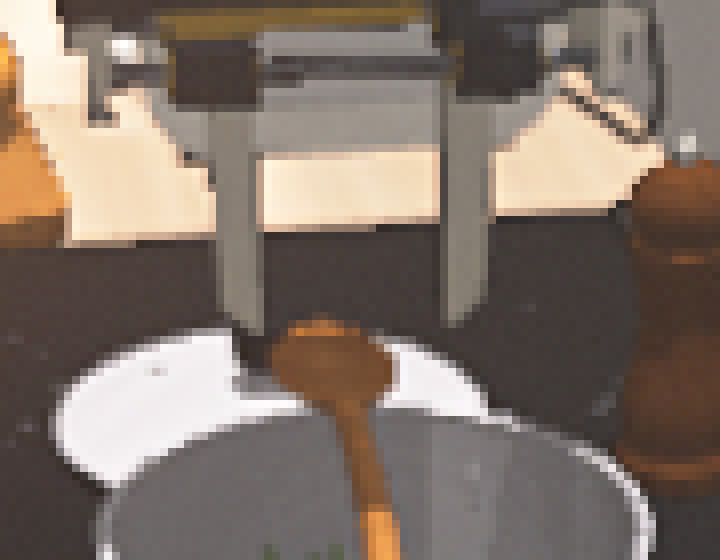

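```bash
python3 - <<'E'
from cell import robot
print(robot); print([ (k,getattr(robot,k)) for k in dir(robot) if not k.startswith("__")])
E
```

```text
<Robot object at 0x7f8f39187a10>
[('IKError', <class 'cell.IKError'>), ('grip_point_offset', 0.0188)]
```

>>> {"api": "arm_command", "payload": {
  "targets": [
    {"x":0,"y":0,"z":-0.5,"turn":0,"grip":-0.2},
    {"x":0,"y":0,"z":0,"turn":0,"grip":-0.2},
    {"x":0,"y":0,"z":0,"turn":0,"grip":-0.2},
    {"x":0,"y":0,"z":0,"turn":0,"grip":-0.2},
    {"x":0,"y":0,"z":0,"turn":0,"grip":-0.2}
  ]
}}

```text
time: 10.35
tool_pos: [0.5886, -0.0085, 0.1297]
ee_rot: [-2.286, -2.154, 0.001]
contact_force: [-0.1, 0.3, 0.8]
gripper_width: 0.39
```

```bash
python3 plan.py .5893 -.009 .09 -3.4 3
```

```text
pos [ 0.5886 -0.0085  0.1297] yaw -3.41 dyaw 0.01 D [ 0.0007 -0.0005 -0.0397] tilt z [-0.001  0.    -1.   ] grip 0.39 t 10.35
[{"x": -0.0, "y": 0.01, "z": 0.26, "turn": -0.0}, {"x": -0.0, "y": 0.01, "z": 0.26, "turn": -0.0}, {"x": -0.0, "y": 0.01, "z": 0.26, "turn": -0.0}]
```

>>> {"api": "arm_command", "payload": {
  "targets": [
    {"x":0,"y":0,"z":0,"turn":0,"grip":-0.2},
    {"x":0,"y":0,"z":0.26,"turn":0,"grip":-0.2},
    {"x":0,"y":0,"z":0.26,"turn":0,"grip":-0.1},
    {"x":0,"y":0,"z":0.26,"turn":0,"grip":0},
    {"x":0,"y":0,"z":0,"turn":0,"grip":0.2}
  ]
}}

```text
time: 10.85
tool_pos: [0.5876, -0.0084, 0.0885]
ee_rot: [-2.285, -2.152, 0.004]
contact_force: [0.6, -0.8, -0.7]
gripper_width: 0.454
```

>>> {"api": "arm_command", "payload": {
  "targets": [
    {"x":0,"y":0,"z":0,"turn":0,"grip":1},
    {"x":0,"y":0,"z":0,"turn":0,"grip":1},
    {"x":0,"y":0,"z":0,"turn":0,"grip":1},
    {"x":0,"y":0,"z":0,"turn":0,"grip":1},
    {"x":0,"y":0,"z":0,"turn":0,"grip":1}
  ]
}}

```text
time: 11.35
tool_pos: [0.5889, -0.0085, 0.0918]
ee_rot: [2.286, 2.154, 0.0]
contact_force: [1.1, 0.3, -1.1]
gripper_width: 0.335
```

>>> {"api": "arm_command", "payload": {
  "targets": [
    {"x":0,"y":0,"z":0,"turn":0,"grip":1},
    {"x":0,"y":0,"z":0,"turn":0,"grip":1},
    {"x":0,"y":0,"z":0,"turn":0,"grip":1}
  ]
}}

```text
time: 11.65
tool_pos: [0.5889, -0.0085, 0.0916]
ee_rot: [2.286, 2.154, 0.0]
contact_force: [-0.2, -0.2, -2.0]
gripper_width: 0.331
```

```bash
python3 w.py w7;python3 w.py s7 side; python3 w.py c7 scene; python3 - <<'E'
import cv2,numpy as np
a=np.load("s7.npz")["img"][145:215,209:299,::-1];b=np.load("c7.npz")["img"][159:229,214:304,::-1]
cv2.imwrite("pics/z7.png",cv2.resize(np.hstack([a,b]),(800,312),interpolation=cv2.INTER_CUBIC))
E
```

```text
[ 0.5889 -0.0085  0.0915] [-0.36 -0.26 -0.78] 0.336 11.7
[ 0.5889 -0.0085  0.0916] [-0.15 -0.33  0.12] 0.337 11.75
[ 0.5889 -0.0085  0.0916] [-0.67 -0.49 -0.97] 0.336 11.8
```

View pics/z7.png

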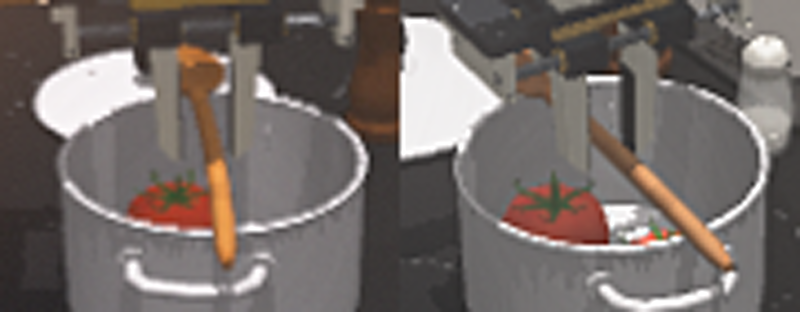

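```bash
python3 - <<'E'
from h import *
exec('''
def tri(L):
    A=[];b=[]
    for f,uv in L:
        M=f["cam_to_world"];d=M[:3,:3]@np.linalg.inv(f["K"])@np.r_[uv,1];d/=np.linalg.norm(d);Q=np.eye(3)-np.outer(d,d);A.append(Q);b.append(Q@M[:3,3])
    x=np.linalg.lstsq(np.vstack(A),np.hstack(b),rcond=None)[0];return x.round(4),[round(float(np.linalg.norm(q@x-c))*1000,1) for q,c in zip(A,b)]
''')
w2,w3,w4,w7=[dict(np.load(n+".npz")) for n in("w2","w3","w4","w7")]
P=lambda *a:np.array(a)/1.5
print("tom2",tri([(w2,P(397,236)),(w3,P(415,354)),(w4,P(417,385))]))
print("tom1",tri([(w2,P(360,148)),(w3,P(361,223)),(w4,P(347,227))]))
for dz in(0,.01,.02): print(dz,(proj(w7,[[.5889+a,-.0085+.0075,.0916+dz] for a in(-.0155,.0155)])*1.5).round(0).tolist())
E
```

```text
tom2 (array([ 0.6074, -0.0534,  0.0527]), [0.5, 0.5, 0.6])
tom1 (array([0.5756, 0.0357, 0.0475]), [1.2, 0.7, 1.3])
0 [[343.0, 328.0], [416.0, 324.0]]
0.01 [[341.0, 336.0], [418.0, 331.0]]
0.02 [[338.0, 344.0], [420.0, 340.0]]
```

View pics/w7.png

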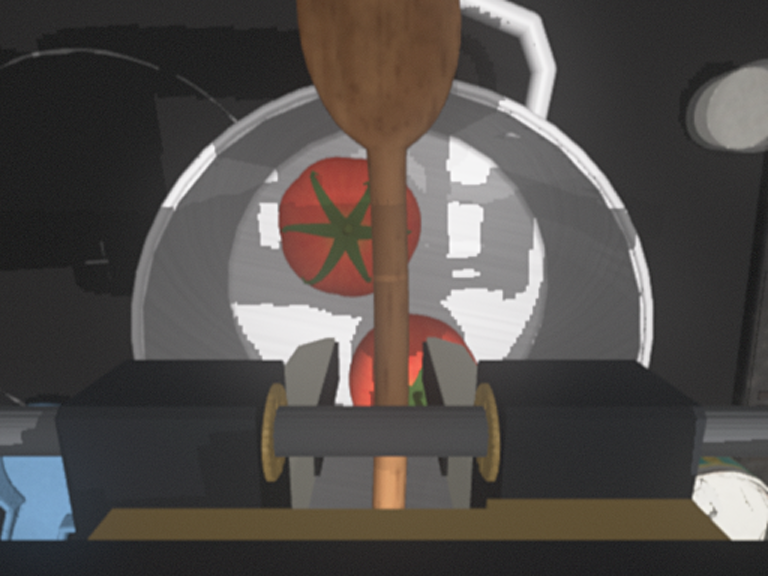

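>>> {"api": "arm_command", "payload": {
  "targets": [
    {"x":0,"y":0,"z":-0.1,"turn":0,"grip":1},
    {"x":0,"y":0,"z":-0.2,"turn":0,"grip":1},
    {"x":0,"y":0,"z":0,"turn":0,"grip":1}
  ]
}}

```text
time: 12.1
tool_pos: [0.5896, -0.0085, 0.1086]
ee_rot: [2.285, 2.153, 0.003]
contact_force: [-0.0, -0.7, -0.7]
gripper_width: 0.334
```

```bash
python3 w.py w8;python3 w.py s8 side
```

```text
[ 0.5894 -0.0085  0.1078] [ 0.48 -0.03 -0.61] 0.334 12.15
[ 0.5891 -0.0085  0.1071] [ 1.11  0.72 -0.13] 0.335 12.2
```

View pics/w8.png

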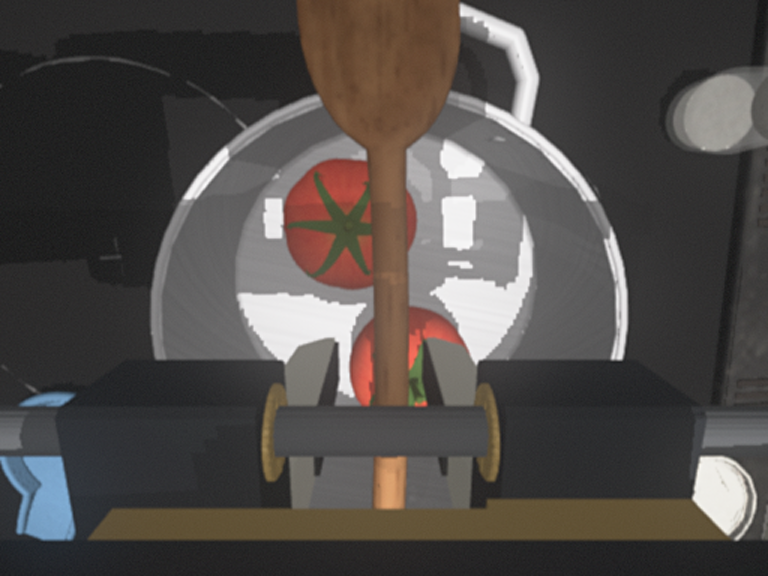

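>>> {"api": "arm_command", "payload": {
  "targets": [
    {"x":0,"y":0,"z":-0.5,"turn":0,"grip":1},
    {"x":0,"y":0,"z":-0.7,"turn":0,"grip":1},
    {"x":0,"y":0,"z":-0.5,"turn":0,"grip":1},
    {"x":0,"y":0,"z":0,"turn":0,"grip":1},
    {"x":0,"y":0,"z":0,"turn":0,"grip":1}
  ]
}}

```text
time: 12.7
tool_pos: [0.5889, -0.0085, 0.1913]
ee_rot: [2.286, 2.154, 0.0]
contact_force: [-0.3, -0.6, -0.4]
gripper_width: 0.333
```

```bash
python3 plan.py .4545 -.3375 .18 -80.4 20;python3 w.py s9 side
```

```text
pos [ 0.5889 -0.0085  0.1913] yaw -3.41 dyaw -76.99 D [-0.1344 -0.329  -0.0113] tilt z [ 0. -0. -1.] grip 0.333 t 12.7
[{"x": -0.34, "y": -0.11, "z": 0.01, "turn": 0.96}, {"x": -0.34, "y": -0.09, "z": 0.01, "turn": 0.96}, {"x": -0.35, "y": -0.07, "z": 0.01, "turn": 0.96}, {"x": -0.35, "y": -0.04, "z": 0.01, "turn": 0.96}, {"x": -0.35, "y": -0.02, "z": 0.01, "turn": 0.96}]
[{"x": -0.36, "y": 0.0, "z": 0.01, "turn": 0.96}, {"x": -0.35, "y": 0.03, "z": 0.01, "turn": 0.96}, {"x": -0.35, "y": 0.05, "z": 0.01, "turn": 0.96}, {"x": -0.35, "y": 0.07, "z": 0.01, "turn": 0.96}, {"x": -0.34, "y": 0.1, "z": 0.01, "turn": 0.96}]
[{"x": -0.33, "y": 0.12, "z": 0.01, "turn": 0.96}, {"x": -0.33, "y": 0.14, "z": 0.01, "turn": 0.96}, {"x": -0.32, "y": 0.16, "z": 0.01, "turn": 0.96}, {"x": -0.3, "y": 0.18, "z": 0.01, "turn": 0.96}, {"x": -0.29, "y": 0.2, "z": 0.01, "turn": 0.96}]
[{"x": -0.28, "y": 0.22, "z": 0.01, "turn": 0.96}, {"x": -0.26, "y": 0.24, "z": 0.01, "turn": 0.96}, {"x": -0.24, "y": 0.26, "z": 0.01, "turn": 0.96}, {"x": -0.23, "y": 0.27, "z": 0.01, "turn": 0.96}, {"x": -0.21, "y": 0.29, "z": 0.01, "turn": 0.96}]
[ 0.5885 -0.0085  0.1904] [ 0.08  0.1  -0.17] 0.332 12.75
```

View pics/s9.png

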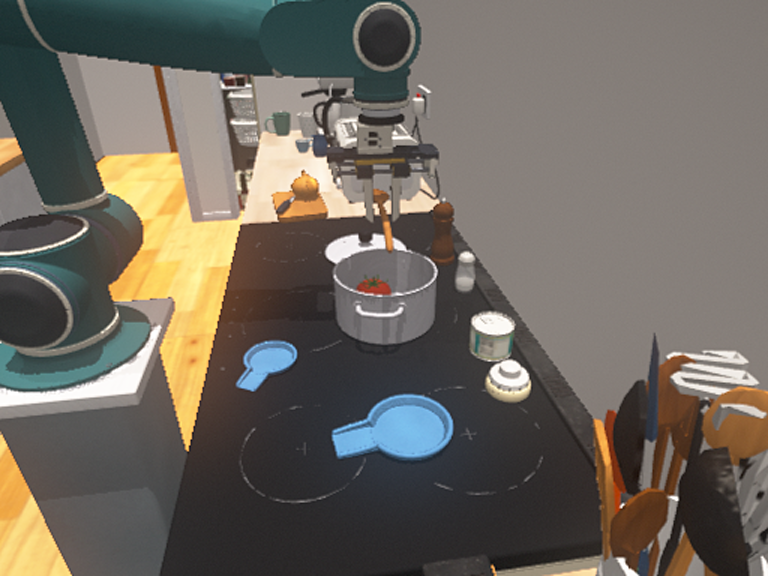

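>>> {"api": "arm_command", "payload": {
  "targets": [
    {"x":-0.34,"y":-0.11,"z":0,"turn":0.96,"grip":1},
    {"x":-0.34,"y":-0.09,"z":0,"turn":0.96,"grip":1},
    {"x":-0.35,"y":-0.07,"z":0,"turn":0.96,"grip":1},
    {"x":-0.35,"y":-0.04,"z":0,"turn":0.96,"grip":1},
    {"x":-0.35,"y":-0.02,"z":0,"turn":0.96,"grip":1}
  ]
}}

```text
time: 13.25
tool_pos: [0.5551, -0.0911, 0.1898]
ee_rot: [-2.615, -1.738, 0.003]
contact_force: [0.5, 0.5, -0.8]
gripper_width: 0.334
```

>>> {"api": "arm_command", "payload": {
  "targets": [
    {"x":-0.36,"y":0,"z":0,"turn":0.96,"grip":1},
    {"x":-0.35,"y":0.03,"z":0,"turn":0.96,"grip":1},
    {"x":-0.35,"y":0.05,"z":0,"turn":0.96,"grip":1},
    {"x":-0.35,"y":0.07,"z":0,"turn":0.96,"grip":1},
    {"x":-0.34,"y":0.1,"z":0,"turn":0.96,"grip":1}
  ]
}}

```text
time: 13.75
tool_pos: [0.5216, -0.1733, 0.1898]
ee_rot: [-2.868, -1.278, 0.003]
contact_force: [0.5, 0.5, -0.5]
gripper_width: 0.334
```

>>> {"api": "arm_command", "payload": {
  "targets": [
    {"x":-0.33,"y":0.12,"z":0,"turn":0.96,"grip":1},
    {"x":-0.33,"y":0.14,"z":0,"turn":0.96,"grip":1},
    {"x":-0.32,"y":0.16,"z":0,"turn":0.96,"grip":1},
    {"x":-0.3,"y":0.18,"z":0,"turn":0.96,"grip":1},
    {"x":-0.29,"y":0.2,"z":0,"turn":0.96,"grip":1}
  ]
}}

```text
time: 14.25
tool_pos: [0.4879, -0.255, 0.1898]
ee_rot: [-3.041, -0.782, 0.002]
contact_force: [0.8, 0.1, -0.2]
gripper_width: 0.336
```

>>> {"api": "arm_command", "payload": {
  "targets": [
    {"x":-0.28,"y":0.22,"z":0,"turn":0.96,"grip":1},
    {"x":-0.26,"y":0.24,"z":0,"turn":0.96,"grip":1},
    {"x":-0.24,"y":0.26,"z":0,"turn":0.96,"grip":1},
    {"x":-0.23,"y":0.27,"z":0,"turn":0.96,"grip":1},
    {"x":-0.21,"y":0.29,"z":0,"turn":0.96,"grip":1}
  ]
}}

```text
time: 14.75
tool_pos: [0.4541, -0.337, 0.1898]
ee_rot: [-3.129, -0.264, 0.003]
contact_force: [-0.6, 0.7, -0.6]
gripper_width: 0.336
```

>>> {"api": "arm_command", "payload": {
  "targets": [
    {"x":0,"y":0,"z":0,"turn":0,"grip":1},
    {"x":0,"y":0,"z":0,"turn":0,"grip":1},
    {"x":0,"y":0,"z":0,"turn":0,"grip":1}
  ]
}}

```text
time: 15.05
tool_pos: [0.455, -0.336, 0.1909]
ee_rot: [-3.129, -0.271, 0.001]
contact_force: [0.2, -0.2, -0.8]
gripper_width: 0.331
```

```bash
python3 plan.py .4545 -.3375 .18 -80.4 1;python3 w.py w10;python3 w.py c10 scene;python3 w.py s10 side
```

```text
pos [ 0.455  -0.336   0.1909] yaw -80.12 dyaw -0.28 D [-0.0005 -0.0015 -0.0109] tilt z [-0.001  0.001 -1.   ] grip 0.331 t 15.05
[{"x": -0.01, "y": 0.03, "z": 0.22, "turn": 0.07}]
[ 0.4551 -0.336   0.1911] [ 0.67  0.72 -0.5 ] 0.336 15.1
[ 0.4551 -0.3361  0.1913] [ 0.42 -0.51 -0.87] 0.335 15.15
[ 0.4551 -0.3362  0.1914] [ 0.86 -0.69 -0.62] 0.335 15.2
```

View pics/w10.png

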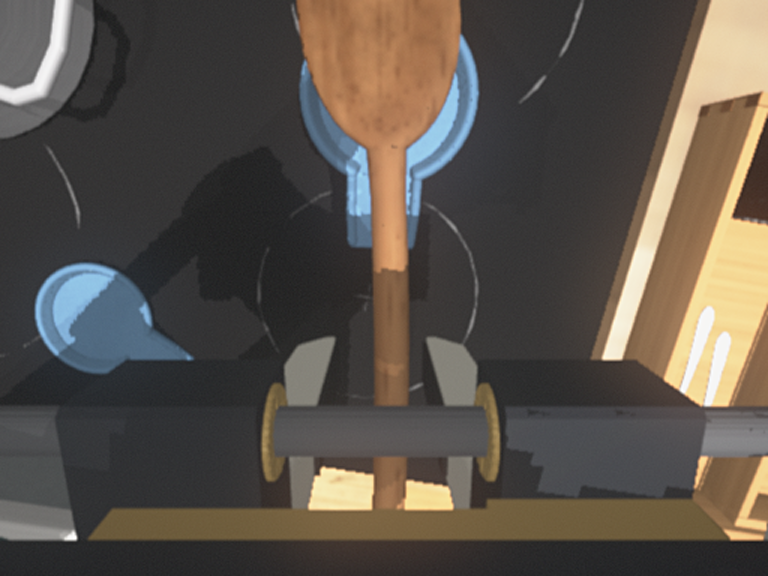

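View pics/s10.png

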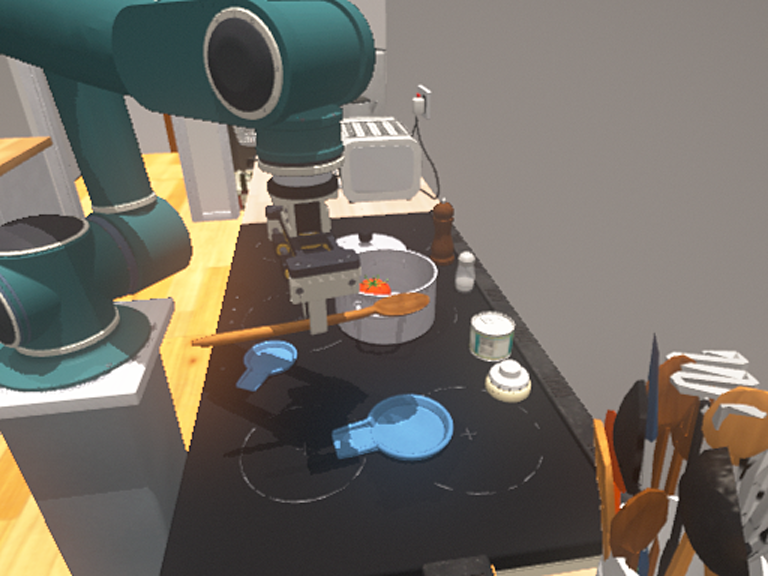

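```bash
python3 - <<'E'
from h import *
f=dict(np.load("w10.npz"));P=lambda *a:np.array(a)/1.5
e=back(f,[P(347,246),P(416,246)],.012);print("trough end",e.round(4),"mid",e.mean(0).round(4),"w",np.linalg.norm(e[0]-e[1]).round(4))
pts=np.array([[301,90],[479,90],[320,141],[460,141],[340,165],[440,165],[470,55],[307,65]])/1.5
B=back(f,pts,.014)[:,:2]
r=least_squares(lambda p:np.hypot(*(B-p[:2]).T)-.063,[.58,-.316]);print("dish",r.x.round(4),(r.fun*1000).round(1))
c=r.x-e.mean(0)[:2];print("ang",np.arctan2(c[1],c[0]).round(3),np.hypot(*c).round(4))
# spoon: bowl edges mid and handle
zc=.1911+.0265
for p in((381,80),(389,160),(391,300),(390,480)): print("spoon",back(f,P(*p),zc)[0].round(4))
E
```

```text
trough end [[ 0.4654 -0.3066  0.012 ]
 [ 0.4747 -0.3599  0.012 ]] mid [ 0.4701 -0.3332  0.012 ] w 0.0541
dish [ 0.5816 -0.32  ] [ 1.3  1.2 -1.3 -1.   0.1  0.4 -1.5 -1.1]
ang 0.118 0.1123
spoon [ 0.5502 -0.3189  0.2176]
spoon [ 0.5266 -0.3257  0.2176]
spoon [ 0.4798 -0.3347  0.2176]
spoon [ 0.4081 -0.3472  0.2176]
```

>>> {"api": "arm_command", "payload": {
  "targets": [
    {"x":0,"y":0,"z":0.7,"turn":0.4,"grip":1},
    {"x":0,"y":0,"z":0.8,"turn":0,"grip":1},
    {"x":0,"y":0,"z":0.8,"turn":0,"grip":1},
    {"x":0,"y":0,"z":0.8,"turn":0,"grip":1},
    {"x":0,"y":0,"z":0.4,"turn":0,"grip":1}
  ]
}}

```text
time: 15.7
tool_pos: [0.4538, -0.3353, 0.013]
ee_rot: [-3.131, -0.226, 0.004]
contact_force: [0.5, 0.0, -1.1]
gripper_width: 0.333
```

>>> {"api": "arm_command", "payload": {
  "targets": [
    {"x":0,"y":0,"z":0,"turn":0,"grip":1},
    {"x":0,"y":0,"z":0,"turn":0,"grip":1},
    {"x":0,"y":0,"z":0,"turn":0,"grip":1}
  ]
}}

```text
time: 16.0
tool_pos: [0.4557, -0.3372, 0.0185]
ee_rot: [3.132, 0.225, 0.003]
contact_force: [-0.6, 1.2, -0.7]
gripper_width: 0.332
```

```bash
python3 plan.py .4545 -.3375 -.0125 -80.4 3;python3 w.py w11;python3 w.py s11 side
```

```text
pos [ 0.4557 -0.3372  0.0185] yaw -81.79 dyaw 1.39 D [-0.0012 -0.0003 -0.031 ] tilt z [ 0.002 -0.002 -1.   ] grip 0.332 t 16.0
[{"x": -0.01, "y": 0.0, "z": 0.21, "turn": -0.12}, {"x": -0.01, "y": 0.0, "z": 0.21, "turn": -0.12}, {"x": -0.01, "y": 0.0, "z": 0.21, "turn": -0.12}]
[ 0.4557 -0.3372  0.0184] [-0.17 -0.73 -0.2 ] 0.335 16.05
[ 0.4556 -0.3372  0.0182] [ 0.06  0.22 -0.44] 0.335 16.1
```

View pics/w11.png

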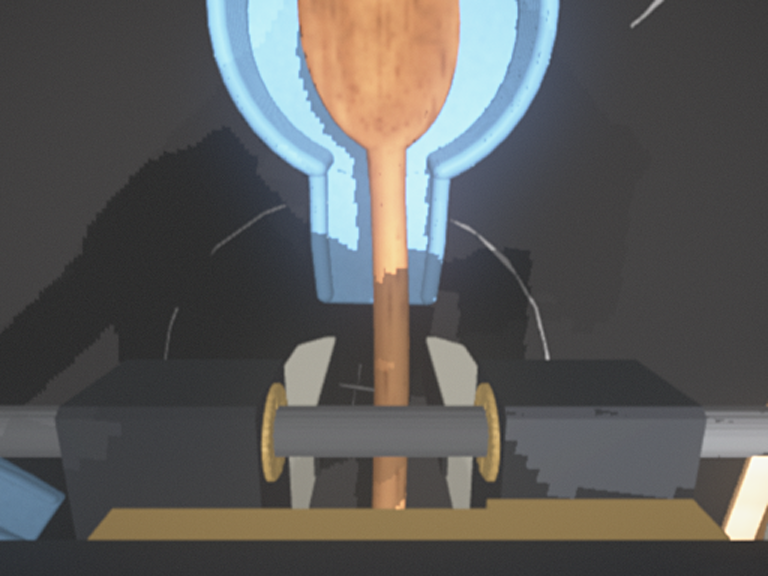

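View pics/s11.png

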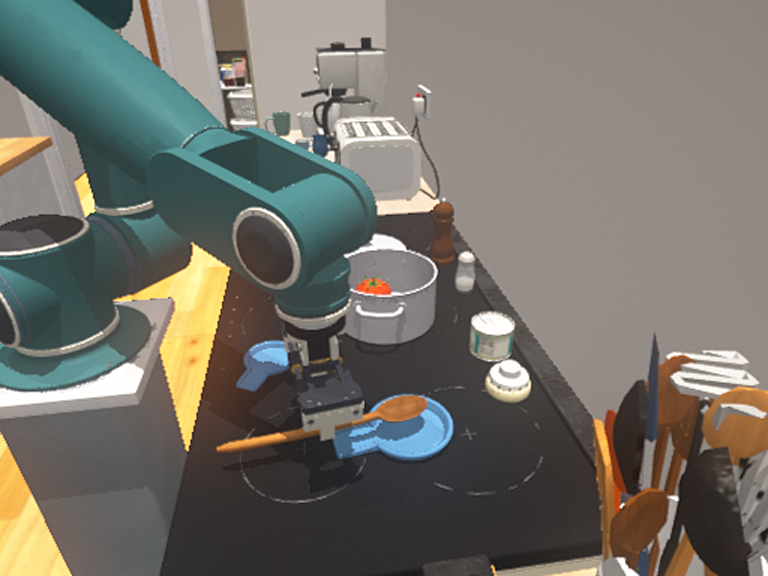

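>>> {"api": "arm_command", "payload": {
  "targets": [
    {"x":0,"y":-0.04,"z":0.15,"turn":0,"grip":1},
    {"x":0,"y":0,"z":0.15,"turn":0,"grip":1},
    {"x":0,"y":0,"z":0.1,"turn":0,"grip":1},
    {"x":0,"y":0,"z":0.1,"turn":0,"grip":1},
    {"x":0,"y":0,"z":0,"turn":0,"grip":1}
  ]
}}

```text
time: 16.6
tool_pos: [0.4543, -0.3345, -0.0094]
ee_rot: [-3.133, -0.224, 0.001]
contact_force: [0.7, -0.2, -0.6]
gripper_width: 0.333
```

```bash
python3 plan.py .4545 -.3375 -.0125 -80.4 3
```

```text
pos [ 0.4543 -0.3345 -0.0094] yaw -81.81 dyaw 1.41 D [ 0.0002 -0.003  -0.0031] tilt z [-0.001  0.001 -1.   ] grip 0.333 t 16.6
[{"x": -0.0, "y": 0.02, "z": 0.02, "turn": -0.12}, {"x": -0.0, "y": 0.02, "z": 0.02, "turn": -0.12}, {"x": -0.0, "y": 0.02, "z": 0.02, "turn": -0.12}]
```

>>> {"api": "arm_command", "payload": {
  "targets": [
    {"x":0,"y":0,"z":0.04,"turn":0,"grip":1},
    {"x":0,"y":0,"z":0.04,"turn":0,"grip":1},
    {"x":0,"y":0,"z":0,"turn":0,"grip":1},
    {"x":0,"y":0,"z":0,"turn":0,"grip":1}
  ]
}}

```text
time: 17.0
tool_pos: [0.4547, -0.3348, -0.0123]
ee_rot: [3.133, 0.224, 0.0]
contact_force: [0.4, -0.3, -0.2]
gripper_width: 0.339
```

>>> {"api": "arm_command", "payload": {
  "targets": [
    {"x":0,"y":0,"z":0.02,"turn":0,"grip":1},
    {"x":0,"y":0,"z":0,"turn":0,"grip":0.2},
    {"x":0,"y":0,"z":0,"turn":0,"grip":0},
    {"x":0,"y":0,"z":0,"turn":0,"grip":0},
    {"x":0,"y":0,"z":0,"turn":0,"grip":-0.1}
  ]
}}

```text
time: 17.5
tool_pos: [0.4546, -0.3347, -0.0134]
ee_rot: [-3.134, -0.224, 0.0]
contact_force: [0.5, 0.7, -0.7]
gripper_width: 0.532
```

```bash
python3 w.py w12;python3 w.py s12 side
```

```text
[ 0.4546 -0.3348 -0.0134] [-0.99 -0.21  0.07] 0.543 17.55
[ 0.4546 -0.3347 -0.0134] [-0.42 -0.76  0.56] 0.547 17.6
```

View pics/w12.png

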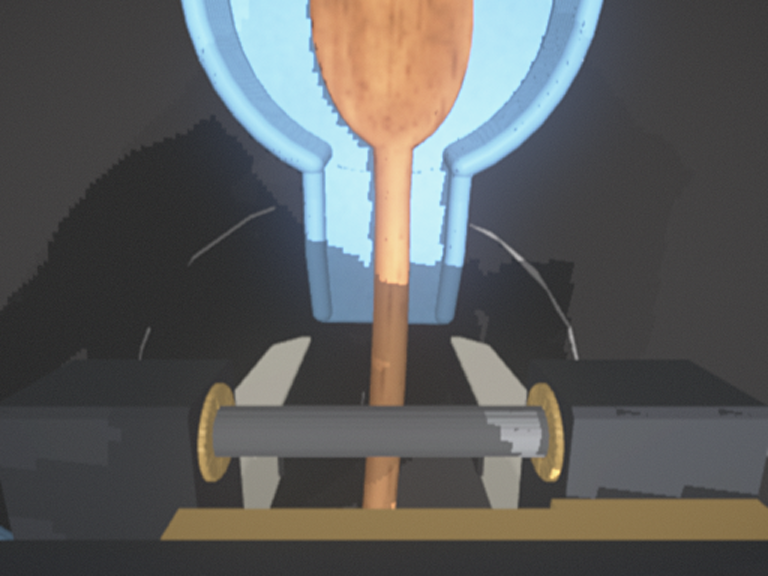

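>>> {"api": "arm_command", "payload": {
  "targets": [
    {"x":0,"y":0,"z":-0.1,"turn":0,"grip":-0.4},
    {"x":0,"y":0,"z":-0.3,"turn":0,"grip":-0.4},
    {"x":0,"y":0,"z":-0.8,"turn":0,"grip":-0.4},
    {"x":0,"y":0,"z":-0.9,"turn":0,"grip":-0.4},
    {"x":0,"y":0,"z":-0.9,"turn":0,"grip":-0.4}
  ]
}}

```text
time: 18.1
tool_pos: [0.4543, -0.3345, 0.1395]
ee_rot: [3.133, 0.224, 0.001]
contact_force: [0.2, -0.6, 0.5]
gripper_width: 0.703
```

```bash
python3 plan.py .59 -.09 .34 0 20;python3 w.py w13;python3 w.py c13 scene
```

```text
pos [ 0.4543 -0.3345  0.1395] yaw -81.81 dyaw 81.81 D [0.1357 0.2445 0.2005] tilt z [ 0. -0. -1.] grip 0.703 t 18.1
[{"x": 0.17, "y": -0.22, "z": -0.2, "turn": -1.02}, {"x": 0.18, "y": -0.21, "z": -0.2, "turn": -1.02}, {"x": 0.2, "y": -0.2, "z": -0.2, "turn": -1.02}, {"x": 0.21, "y": -0.18, "z": -0.2, "turn": -1.02}, {"x": 0.23, "y": -0.17, "z": -0.2, "turn": -1.02}]
[{"x": 0.24, "y": -0.15, "z": -0.2, "turn": -1.02}, {"x": 0.25, "y": -0.13, "z": -0.2, "turn": -1.02}, {"x": 0.26, "y": -0.11, "z": -0.2, "turn": -1.02}, {"x": 0.26, "y": -0.1, "z": -0.2, "turn": -1.02}, {"x": 0.27, "y": -0.08, "z": -0.2, "turn": -1.02}]
[{"x": 0.27, "y": -0.06, "z": -0.2, "turn": -1.02}, {"x": 0.28, "y": -0.04, "z": -0.2, "turn": -1.02}, {"x": 0.28, "y": -0.02, "z": -0.2, "turn": -1.02}, {"x": 0.28, "y": 0.0, "z": -0.2, "turn": -1.02}, {"x": 0.28, "y": 0.02, "z": -0.2, "turn": -1.02}]
[{"x": 0.28, "y": 0.04, "z": -0.2, "turn": -1.02}, {"x": 0.27, "y": 0.06, "z": -0.2, "turn": -1.02}, {"x": 0.27, "y": 0.08, "z": -0.2, "turn": -1.02}, {"x": 0.26, "y": 0.1, "z": -0.2, "turn": -1.02}, {"x": 0.25, "y": 0.12, "z": -0.2, "turn": -1.02}]
[ 0.4563 -0.3361  0.148 ] [-0.21 -0.76  8.98] 0.701 18.15
[ 0.4565 -0.3363  0.1448] [ 0.65 -0.59 -0.5 ] 0.703 18.2
```

View pics/w13.png

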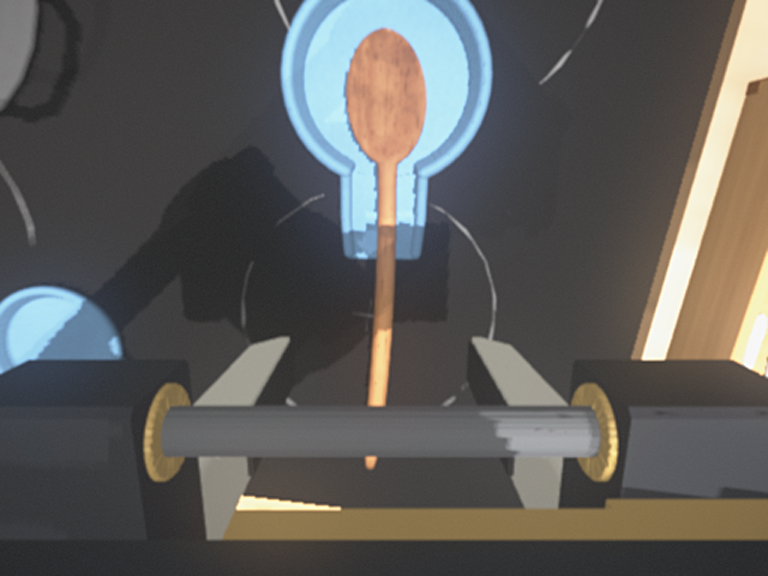

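View pics/c13.png

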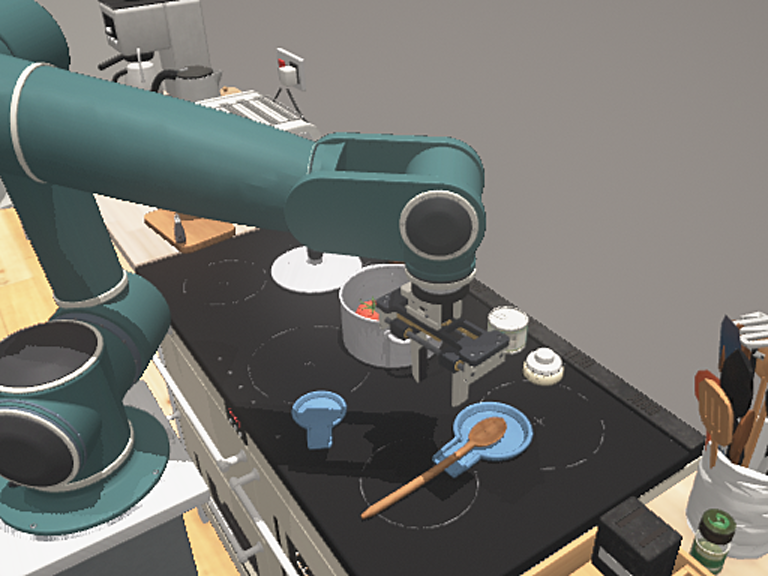

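>>> {"api": "arm_command", "payload": {
  "targets": [
    {"x":0.17,"y":-0.22,"z":-0.25,"turn":-1,"grip":-1},
    {"x":0.18,"y":-0.21,"z":-0.25,"turn":-1,"grip":-1},
    {"x":0.2,"y":-0.2,"z":-0.25,"turn":-1,"grip":-1},
    {"x":0.21,"y":-0.18,"z":-0.25,"turn":-1,"grip":-1},
    {"x":0.23,"y":-0.17,"z":-0.25,"turn":-1,"grip":-1}
  ]
}}

```text
time: 18.7
tool_pos: [0.4887, -0.273, 0.2005]
ee_rot: [3.045, 0.769, 0.001]
contact_force: [0.3, -0.5, 0.8]
gripper_width: 0.993
```

>>> {"api": "arm_command", "payload": {
  "targets": [
    {"x":0.24,"y":-0.15,"z":-0.25,"turn":-1,"grip":-1},
    {"x":0.25,"y":-0.13,"z":-0.25,"turn":-1,"grip":-1},
    {"x":0.26,"y":-0.11,"z":-0.25,"turn":-1,"grip":-1},
    {"x":0.26,"y":-0.1,"z":-0.25,"turn":-1,"grip":-1},
    {"x":0.27,"y":-0.08,"z":-0.25,"turn":-1,"grip":-1}
  ]
}}

```text
time: 19.2
tool_pos: [0.5236, -0.2119, 0.263]
ee_rot: [2.865, 1.286, 0.001]
contact_force: [-0.4, -0.6, -0.6]
gripper_width: 0.998
```

>>> {"api": "arm_command", "payload": {
  "targets": [
    {"x":0.27,"y":-0.06,"z":-0.2,"turn":-1,"grip":-1},
    {"x":0.28,"y":-0.04,"z":-0.2,"turn":-1,"grip":-1},
    {"x":0.28,"y":-0.02,"z":-0.2,"turn":-1,"grip":-1},
    {"x":0.28,"y":0,"z":-0.2,"turn":-1,"grip":-1},
    {"x":0.28,"y":0.02,"z":-0.2,"turn":-1,"grip":-1}
  ]
}}

```text
time: 19.7
tool_pos: [0.5583, -0.1511, 0.3128]
ee_rot: [2.599, 1.764, 0.001]
contact_force: [0.9, 0.1, 0.1]
gripper_width: 1.001
```

>>> {"api": "arm_command", "payload": {
  "targets": [
    {"x":0.28,"y":0.04,"z":-0.1,"turn":-1,"grip":-1},
    {"x":0.27,"y":0.06,"z":0,"turn":-1,"grip":-1},
    {"x":0.27,"y":0.08,"z":0,"turn":-1,"grip":-1},
    {"x":0.26,"y":0.1,"z":0,"turn":-1,"grip":-1},
    {"x":0.25,"y":0.12,"z":0,"turn":-1,"grip":-1}
  ]
}}

```text
time: 20.2
tool_pos: [0.5938, -0.0909, 0.3174]
ee_rot: [2.253, 2.189, 0.001]
contact_force: [-0.1, -1.0, -0.0]
gripper_width: 1.002
```

>>> {"api": "arm_command", "payload": {
  "targets": [
    {"x":0,"y":0,"z":0,"turn":0,"grip":-1},
    {"x":0,"y":0,"z":0,"turn":0,"grip":-1},
    {"x":0,"y":0,"z":0,"turn":0,"grip":-1},
    {"x":0,"y":0,"z":0,"turn":0,"grip":-1}
  ]
}}

```text
time: 20.6
tool_pos: [0.5935, -0.0921, 0.3168]
ee_rot: [2.258, 2.184, 0.0]
contact_force: [-0.0, 0.7, 0.4]
gripper_width: 0.997
```

```bash
python3 plan.py .59 .23 .34 0 15;python3 w.py w14
```

```text
pos [ 0.5935 -0.0921  0.3168] yaw -1.9 dyaw 1.9 D [-0.0035  0.3221  0.0232] tilt z [ 0. -0. -1.] grip 0.997 t 20.6
[{"x": 0.43, "y": -0.02, "z": -0.03, "turn": -0.03}, {"x": 0.43, "y": -0.02, "z": -0.03, "turn": -0.03}, {"x": 0.43, "y": -0.02, "z": -0.03, "turn": -0.03}, {"x": 0.43, "y": -0.02, "z": -0.03, "turn": -0.03}, {"x": 0.43, "y": -0.02, "z": -0.03, "turn": -0.03}]
[{"x": 0.43, "y": -0.01, "z": -0.03, "turn": -0.03}, {"x": 0.43, "y": -0.01, "z": -0.03, "turn": -0.03}, {"x": 0.43, "y": -0.01, "z": -0.03, "turn": -0.03}, {"x": 0.43, "y": -0.01, "z": -0.03, "turn": -0.03}, {"x": 0.43, "y": -0.01, "z": -0.03, "turn": -0.03}]
[{"x": 0.43, "y": -0.01, "z": -0.03, "turn": -0.03}, {"x": 0.43, "y": -0.01, "z": -0.03, "turn": -0.03}, {"x": 0.43, "y": -0.01, "z": -0.03, "turn": -0.03}, {"x": 0.43, "y": -0.01, "z": -0.03, "turn": -0.03}, {"x": 0.43, "y": -0.01, "z": -0.03, "turn": -0.03}]
[ 0.5935 -0.092   0.3167] [-0.08  0.34 -1.02] 0.996 20.65
```

View pics/w14.png

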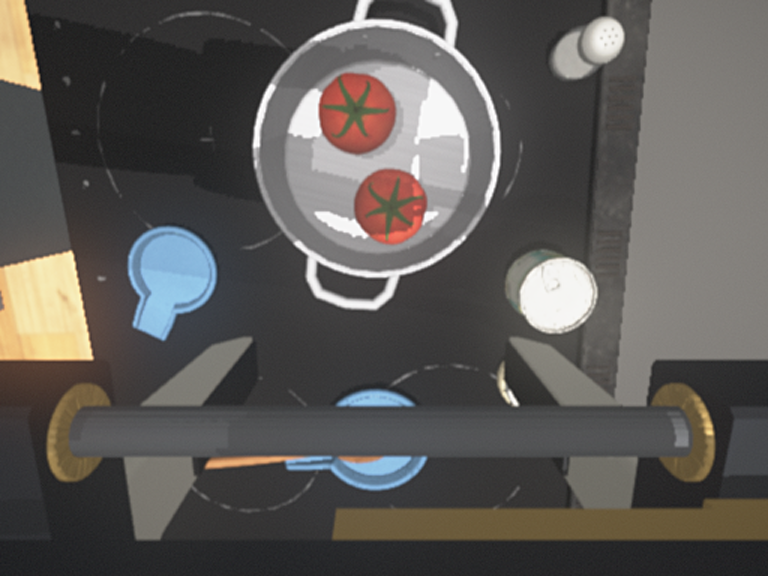

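```bash
cat > rim.py <<'E'
from h import *
def rim(f,c0,z,r0,lo,hi,rows=(0,235),iters=6,skip=None):
    g=cv2.cvtColor(f["img"],cv2.COLOR_RGB2GRAY).astype(np.float32);c=np.array(c0,float)
    rs=np.arange(lo,hi,.0005)
    for k in range(iters):
        pts=[];pk=[]
        for a in np.linspace(0,2*np.pi,120,endpoint=False):
            d=np.array([np.cos(a),np.sin(a)]);P=np.c_[c+rs[:,None]*d,np.full(len(rs),z)]
            uv=proj(f,P).astype(np.float32)
            if uv[:,1].min()<3 or uv[:,1].max()>rows[1] or uv[:,0].min()<2 or uv[:,0].max()>509: continue
            v=cv2.remap(g,uv[:,0].reshape(-1,1),uv[:,1].reshape(-1,1),cv2.INTER_LINEAR).ravel()
            # outer edge: last strong fall
            d2=np.diff(cv2.GaussianBlur(v.reshape(-1,1),(1,7),0).ravel());i=d2.argmin()
            if d2[i]<-2: pts.append(c+rs[i]*d);pk.append(rs[i])
        pts=np.array(pts)
        r=least_squares(lambda p:np.hypot(*(pts-p[:2]).T)-p[2],[*c,r0],loss="soft_l1",f_scale=.001);c=r.x[:2]
    return r.x.round(4),len(pts),np.median(np.abs(r.fun))
if __name__=="__main__":
    f=dict(np.load("w14.npz"))
    for z in(.108,.11): print(z,rim(f,[.595,-.003],z,.098,.088,.108))
    for n in("scene0","side0","w2"):
        f=dict(np.load(n+".npz"))
        print(n,rim(f,[.595,-.003],.11,.098,.088,.108,rows=(0,380)))
E
python3 rim.py
```

```text
0.108 (array([ 0.593 , -0.0062,  0.0998]), 120, np.float64(0.00025180346069456766))
0.11 (array([ 0.593 , -0.0062,  0.0993]), 120, np.float64(0.0002581318854976006))
scene0 (array([ 0.5936, -0.0074,  0.0995]), 100, np.float64(0.0005050290992379136))
side0 (array([ 0.5938, -0.0052,  0.1005]), 89, np.float64(0.000503035898821988))
w2 (array([ 0.5941, -0.0081,  0.0998]), 110, np.float64(0.00033273337110992923))
```

>>> {"api": "arm_command", "payload": {
  "targets": [
    {"x":0.6,"y":0,"z":-0.1,"turn":0,"grip":-1},
    {"x":0.6,"y":0,"z":-0.1,"turn":0,"grip":-1},
    {"x":0.7,"y":0,"z":-0.1,"turn":0,"grip":-1},
    {"x":0.7,"y":0,"z":0,"turn":0,"grip":-1},
    {"x":0.7,"y":0,"z":0,"turn":0,"grip":-1}
  ]
}}

```text
time: 21.15
tool_pos: [0.5988, 0.0744, 0.3319]
ee_rot: [2.257, 2.185, 0.001]
contact_force: [0.8, -0.6, -0.6]
gripper_width: 1.002
```

>>> {"api": "arm_command", "payload": {
  "targets": [
    {"x":0.7,"y":0,"z":0,"turn":0,"grip":-1},
    {"x":0.7,"y":0,"z":0,"turn":0,"grip":-1},
    {"x":0.7,"y":0,"z":0,"turn":0,"grip":-1},
    {"x":0.7,"y":0,"z":0,"turn":0,"grip":-1},
    {"x":0.3,"y":0,"z":0,"turn":0,"grip":-1}
  ]
}}

```text
time: 21.65
tool_pos: [0.6037, 0.2304, 0.3313]
ee_rot: [-2.255, -2.187, 0.0]
contact_force: [0.9, -0.1, 0.3]
gripper_width: 0.998
```

>>> {"api": "arm_command", "payload": {
  "targets": [
    {"x":0,"y":0,"z":0,"turn":0,"grip":-1},
    {"x":0,"y":0,"z":0,"turn":0,"grip":-1},
    {"x":0,"y":0,"z":0,"turn":0,"grip":-1},
    {"x":0,"y":0,"z":0,"turn":0,"grip":-1}
  ]
}}

```text
time: 22.05
tool_pos: [0.6041, 0.2272, 0.3318]
ee_rot: [2.258, 2.184, 0.0]
contact_force: [0.3, 0.6, -0.4]
gripper_width: 1.003
```

```bash
python3 w.py w15
```

```text
[0.604  0.2273 0.3318] [ 0.77 -0.15 -0.26] 0.999 22.1
```

View pics/w15.png

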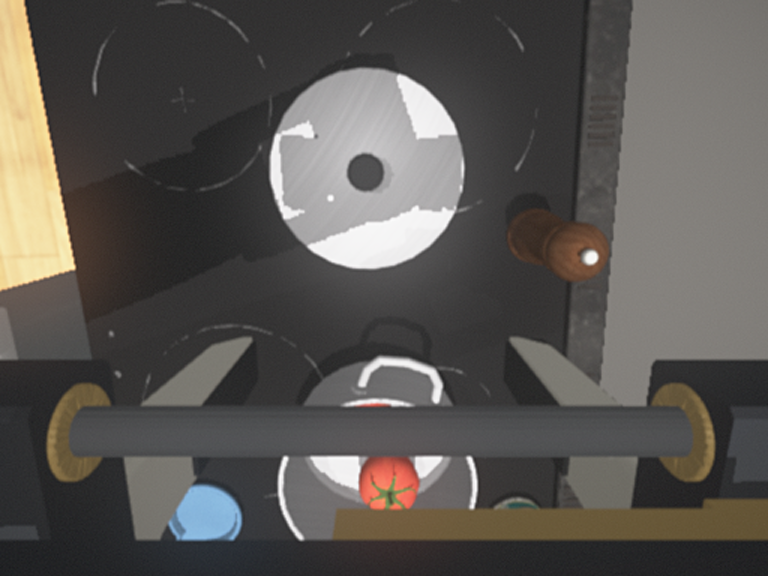

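```bash
python3 - <<'E'
from rim import *
f=dict(np.load("w15.npz"))
print(rim(f,[.59,.33],.010,.102,.09,.112))
print("knob",back(f,np.array([365.5,172])/1.5,.065).round(4))
g=cv2.cvtColor(f["img"],cv2.COLOR_RGB2GRAY);m=(g[95:135,225:265]<75).astype(np.uint8);k,L,st,ce=cv2.connectedComponentsWithStats(m);i=1+st[1:,4].argmax();print(st[i],ce[i]+[225,95],"->",back(f,ce[i]+[225,95],.062).round(4))
E
python3 plan.py .59 .33 .15 -1.8 5
```

```text
(array([0.5918, 0.3019, 0.1015]), 120, np.float64(1.3758948670644644e-05))
knob [[0.5926 0.3016 0.065 ]]
[ 8  9 21 19 48] [240.5        109.27083333] -> [[0.5884 0.3092 0.062 ]]
pos [0.604  0.2273 0.3318] yaw -1.88 dyaw 0.08 D [-0.014   0.1027 -0.1818] tilt z [ 0. -0. -1.] grip 0.999 t 22.1
[{"x": 0.41, "y": -0.07, "z": 0.73, "turn": -0.0}, {"x": 0.41, "y": -0.07, "z": 0.73, "turn": -0.0}, {"x": 0.41, "y": -0.07, "z": 0.73, "turn": -0.0}, {"x": 0.41, "y": -0.07, "z": 0.73, "turn": -0.0}, {"x": 0.41, "y": -0.07, "z": 0.73, "turn": -0.0}]
```

```bash
python3 plan.py .592 .302 .11 -1.88 6
```

```text
pos [0.604  0.2273 0.3318] yaw -1.88 dyaw -0.0 D [-0.012   0.0747 -0.2218] tilt z [ 0. -0. -1.] grip 0.999 t 22.1
[{"x": 0.25, "y": -0.05, "z": 0.74, "turn": 0.0}, {"x": 0.25, "y": -0.05, "z": 0.74, "turn": 0.0}, {"x": 0.25, "y": -0.05, "z": 0.74, "turn": 0.0}, {"x": 0.25, "y": -0.05, "z": 0.74, "turn": 0.0}, {"x": 0.25, "y": -0.05, "z": 0.74, "turn": 0.0}]
[{"x": 0.25, "y": -0.05, "z": 0.74, "turn": 0.0}]
```

>>> {"api": "arm_command", "payload": {
  "targets": [
    {"x":0.3,"y":-0.06,"z":0.74,"turn":0,"grip":-1},
    {"x":0.3,"y":-0.06,"z":0.8,"turn":0,"grip":-1},
    {"x":0.3,"y":-0.06,"z":0.8,"turn":0,"grip":-1},
    {"x":0.3,"y":-0.06,"z":0.8,"turn":0,"grip":-1},
    {"x":0.3,"y":-0.05,"z":0.8,"turn":0,"grip":-1}
  ]
}}

```text
time: 22.6
tool_pos: [0.5916, 0.3037, 0.1333]
ee_rot: [2.257, 2.185, 0.001]
contact_force: [0.7, 1.0, -0.2]
gripper_width: 0.997
```

>>> {"api": "arm_command", "payload": {
  "targets": [
    {"x":0,"y":0,"z":0.5,"turn":0,"grip":-1},
    {"x":0,"y":0,"z":0,"turn":0,"grip":-1},
    {"x":0,"y":0,"z":0,"turn":0,"grip":-1},
    {"x":0,"y":0,"z":0,"turn":0,"grip":-1}
  ]
}}

```text
time: 23.0
tool_pos: [0.5928, 0.3036, 0.112]
ee_rot: [2.256, 2.185, 0.004]
contact_force: [0.8, -1.2, 0.3]
gripper_width: 1.0
```

```bash
python3 plan.py .592 .302 .0175 -1.88 4; python3 w.py w16;python3 w.py c16 scene
```

```text
pos [0.5928 0.3036 0.112 ] yaw -1.85 dyaw -0.03 D [-0.0008 -0.0016 -0.0945] tilt z [ 0.003  0.001 -1.   ] grip 1.0 t 23.0
[{"x": -0.01, "y": -0.0, "z": 0.47, "turn": 0.0}, {"x": -0.01, "y": -0.0, "z": 0.47, "turn": 0.0}, {"x": -0.01, "y": -0.0, "z": 0.47, "turn": 0.0}, {"x": -0.01, "y": -0.0, "z": 0.47, "turn": 0.0}]
[0.5927 0.3037 0.1119] [-0.05 -0.58 -0.34] 0.999 23.05
[0.5926 0.3037 0.1117] [ 0.32 -0.14  0.21] 1.0 23.1
```

View pics/w16.png

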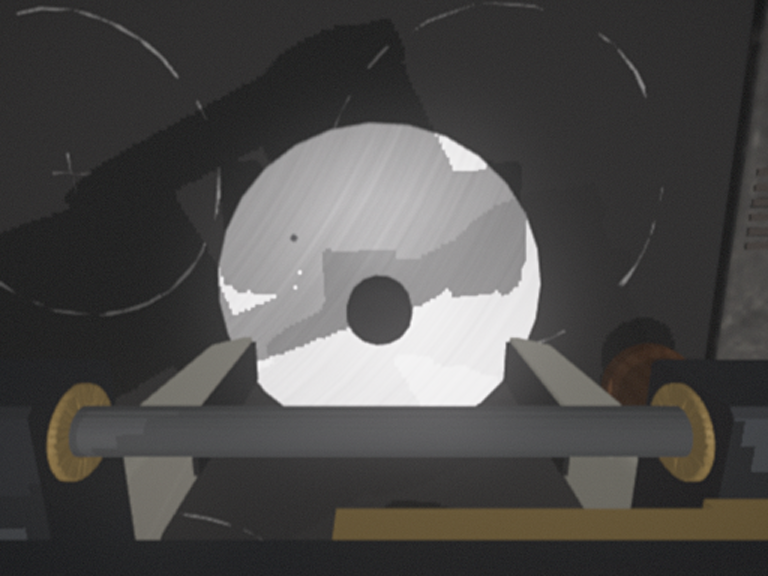

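View pics/c16.png

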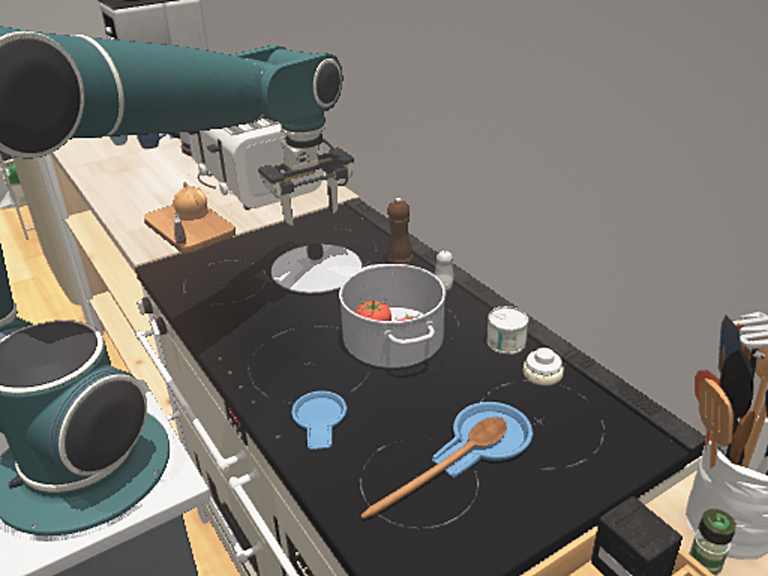

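```bash
python3 - <<'E'
from rim import *
f=dict(np.load("w16.npz"))
print("knob",back(f,np.array([379,310])/1.5,.062).round(4)); print(rim(f,[.592,.302],.010,.102,.09,.112,rows=(0,225)))
E
```

```text
knob [[0.5922 0.3041 0.062 ]]
(array([0.5919, 0.3017, 0.1012]), 70, np.float64(0.00021241291849403987))
```

>>> {"api": "arm_command", "payload": {
  "targets": [
    {"x":-0.02,"y":0,"z":0.5,"turn":0,"grip":-0.8},
    {"x":-0.02,"y":0,"z":0.5,"turn":0,"grip":-0.8},
    {"x":0,"y":0,"z":0.4,"turn":0,"grip":-0.8},
    {"x":0,"y":0,"z":0.2,"turn":0,"grip":-0.8},
    {"x":0,"y":0,"z":0,"turn":0,"grip":-0.8}
  ]
}}

```text
time: 23.6
tool_pos: [0.5915, 0.3015, 0.029]
ee_rot: [-2.256, -2.186, 0.002]
contact_force: [-0.8, -0.1, 0.1]
gripper_width: 0.902
```

>>> {"api": "arm_command", "payload": {
  "targets": [
    {"x":0,"y":0,"z":0,"turn":0,"grip":-0.8},
    {"x":0,"y":0,"z":0,"turn":0,"grip":-0.8}
  ]
}}

```text
time: 23.8
tool_pos: [0.5924, 0.302, 0.0312]
ee_rot: [2.256, 2.186, 0.003]
contact_force: [0.5, 0.3, 0.6]
gripper_width: 0.897
```

```bash
python3 plan.py .592 .302 .0175 -1.88 2; python3 w.py w17;python3 w.py c17 scene;python3 - <<'E'
import cv2,numpy as np
a=np.load("c17.npz")["img"][130:220,170:270,::-1]
cv2.imwrite("pics/z17.png",cv2.resize(a,None,fx=6,fy=6,interpolation=cv2.INTER_CUBIC))
E
```

```text
pos [0.5924 0.302  0.0312] yaw -1.81 dyaw -0.07 D [-0.0004 -0.     -0.0137] tilt z [ 0.002  0.001 -1.   ] grip 0.897 t 23.8
[{"x": -0.0, "y": -0.0, "z": 0.14, "turn": 0.01}, {"x": -0.0, "y": -0.0, "z": 0.14, "turn": 0.01}]
[0.5923 0.302  0.031 ] [ 0.69 -0.25  0.03] 0.902 23.85
[0.5922 0.302  0.0307] [-0.31  0.47 -0.43] 0.901 23.9
```

View pics/w17.png

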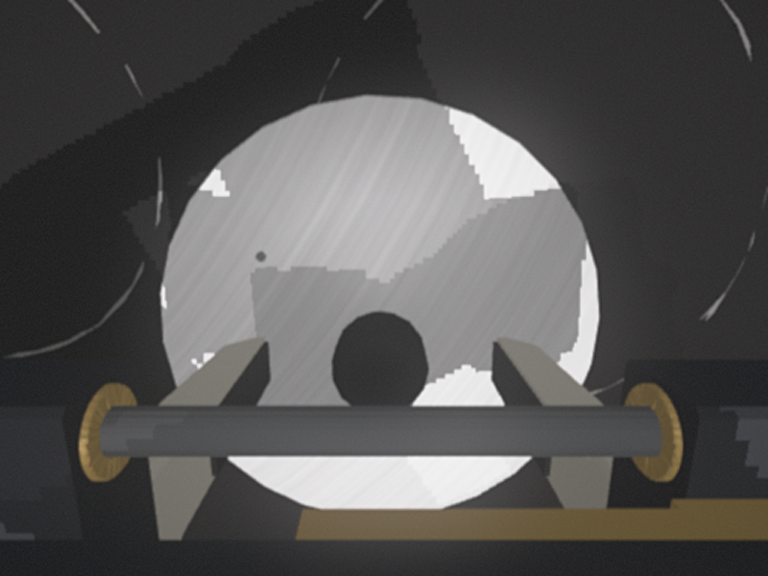

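View pics/z17.png

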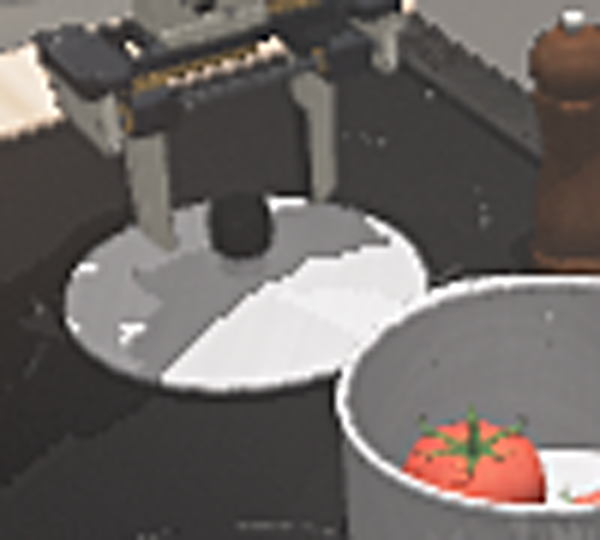

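>>> {"api": "arm_command", "payload": {
  "targets": [
    {"x":0,"y":0,"z":0.14,"turn":0,"grip":-0.8},
    {"x":0,"y":0,"z":0.12,"turn":0,"grip":-0.8},
    {"x":0,"y":0,"z":0,"turn":0,"grip":-0.8},
    {"x":0,"y":0,"z":0,"turn":0,"grip":-0.6}
  ]
}}

```text
time: 24.3
tool_pos: [0.5915, 0.3016, 0.0161]
ee_rot: [-2.256, -2.186, 0.001]
contact_force: [-0.3, -0.6, 0.2]
gripper_width: 0.856
```

>>> {"api": "arm_command", "payload": {
  "targets": [
    {"x":0,"y":0,"z":0,"turn":0,"grip":1},
    {"x":0,"y":0,"z":0,"turn":0,"grip":1},
    {"x":0,"y":0,"z":0,"turn":0,"grip":1},
    {"x":0,"y":0,"z":0,"turn":0,"grip":1},
    {"x":0,"y":0,"z":0,"turn":0,"grip":1}
  ]
}}

```text
time: 24.8
tool_pos: [0.5917, 0.3017, 0.0166]
ee_rot: [2.256, 2.186, 0.0]
contact_force: [0.4, -0.2, -0.4]
gripper_width: 0.434
```

>>> {"api": "arm_command", "payload": {
  "targets": [
    {"x":0,"y":0,"z":0,"turn":0,"grip":1},
    {"x":0,"y":0,"z":0,"turn":0,"grip":1},
    {"x":0,"y":0,"z":0,"turn":0,"grip":1}
  ]
}}

```text
time: 25.1
tool_pos: [0.5918, 0.3017, 0.0166]
ee_rot: [2.256, 2.186, 0.0]
contact_force: [-0.4, -0.6, 0.4]
gripper_width: 0.371
```

```bash
python3 w.py c18 scene;python3 w.py w18; python3 - <<'E'
import cv2,numpy as np
a=np.load("c18.npz")["img"][130:220,170:270,::-1]
cv2.imwrite("pics/z18.png",cv2.resize(a,None,fx=6,fy=6,interpolation=cv2.INTER_CUBIC))
E
```

```text
[0.5918 0.3017 0.0166] [-0.28 -0.43  1.15] 0.375 25.15
[0.5918 0.3017 0.0166] [ 0.04 -0.87  0.78] 0.373 25.2
```

View pics/z18.png

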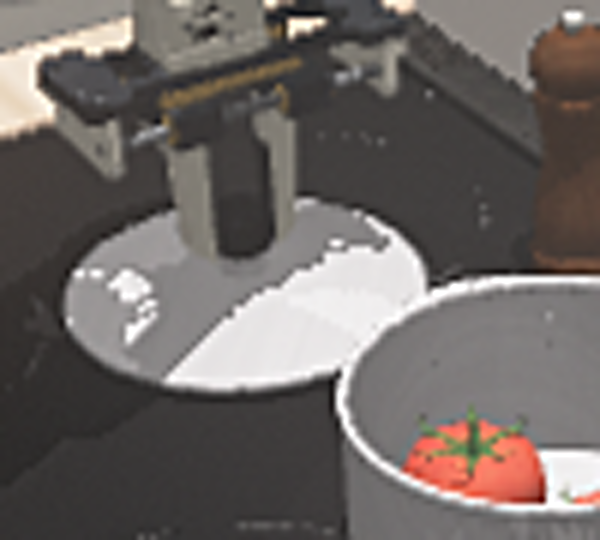

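>>> {"api": "arm_command", "payload": {
  "targets": [
    {"x":0,"y":0,"z":-0.06,"turn":0,"grip":1},
    {"x":0,"y":0,"z":-0.15,"turn":0,"grip":1},
    {"x":0,"y":0,"z":-0.3,"turn":0,"grip":1},
    {"x":0,"y":0,"z":-0.4,"turn":0,"grip":1},
    {"x":0,"y":0,"z":-0.5,"turn":0,"grip":1}
  ]
}}

```text
time: 25.7
tool_pos: [0.5914, 0.3016, 0.0882]
ee_rot: [-2.256, -2.186, 0.001]
contact_force: [-0.4, -0.3, -4.2]
gripper_width: 0.375
```

>>> {"api": "arm_command", "payload": {
  "targets": [
    {"x":0,"y":0,"z":-0.5,"turn":0,"grip":1},
    {"x":0,"y":0,"z":-0.6,"turn":0,"grip":1},
    {"x":0,"y":0,"z":-0.6,"turn":0,"grip":1},
    {"x":0,"y":0,"z":-0.4,"turn":0,"grip":1},
    {"x":0,"y":0,"z":-0.2,"turn":0,"grip":1}
  ]
}}

```text
time: 26.2
tool_pos: [0.5921, 0.3019, 0.2056]
ee_rot: [2.255, 2.185, 0.005]
contact_force: [0.1, -0.2, -4.1]
gripper_width: 0.376
```

```bash
python3 plan.py .5935 -.0065 .19 -1.85 12; python3 w.py c19 scene;python3 w.py w19
```

```text
pos [0.5921 0.3019 0.2056] yaw -1.81 dyaw -0.04 D [ 0.0014 -0.3084 -0.0156] tilt z [ 0.003  0.001 -1.   ] grip 0.376 t 26.2
[{"x": -0.51, "y": 0.02, "z": 0.03, "turn": 0.0}, {"x": -0.51, "y": 0.02, "z": 0.03, "turn": 0.0}, {"x": -0.51, "y": 0.02, "z": 0.03, "turn": 0.0}, {"x": -0.51, "y": 0.02, "z": 0.03, "turn": 0.0}, {"x": -0.51, "y": 0.02, "z": 0.03, "turn": 0.0}]
[{"x": -0.51, "y": 0.02, "z": 0.03, "turn": 0.0}, {"x": -0.51, "y": 0.02, "z": 0.03, "turn": 0.0}, {"x": -0.51, "y": 0.02, "z": 0.03, "turn": 0.0}, {"x": -0.51, "y": 0.02, "z": 0.03, "turn": 0.0}, {"x": -0.51, "y": 0.02, "z": 0.03, "turn": 0.0}]
[{"x": -0.51, "y": 0.02, "z": 0.03, "turn": 0.0}, {"x": -0.51, "y": 0.02, "z": 0.03, "turn": 0.0}]
[0.5923 0.302  0.206 ] [-0.45 -0.62 -1.49] 0.372 26.25
[0.5921 0.3019 0.204 ] [-0.32 -0.28 -4.1 ] 0.373 26.3
```

View pics/c19.png

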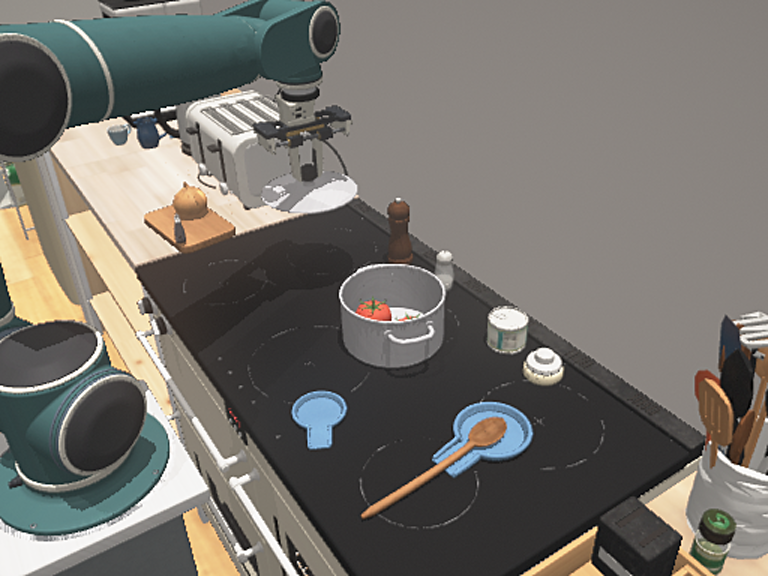

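View pics/w19.png

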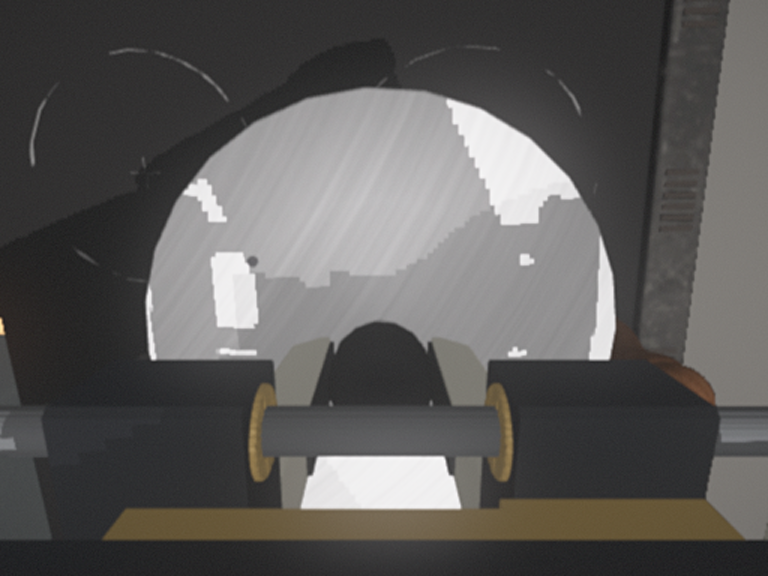

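>>> {"api": "arm_command", "payload": {
  "targets": [
    {"x":-0.2,"y":0,"z":0,"turn":0,"grip":1},
    {"x":-0.4,"y":0.02,"z":0,"turn":0,"grip":1},
    {"x":-0.55,"y":0.02,"z":0,"turn":0,"grip":1},
    {"x":-0.55,"y":0.02,"z":0,"turn":0,"grip":1},
    {"x":-0.55,"y":0.02,"z":0,"turn":0,"grip":1}
  ]
}}

```text
time: 26.8
tool_pos: [0.5916, 0.1866, 0.2009]
ee_rot: [-2.256, -2.185, 0.002]
contact_force: [0.1, 0.1, -3.7]
gripper_width: 0.372
```

>>> {"api": "arm_command", "payload": {
  "targets": [
    {"x":-0.55,"y":0.02,"z":0,"turn":0,"grip":1},
    {"x":-0.55,"y":0.02,"z":0,"turn":0,"grip":1},
    {"x":-0.55,"y":0.02,"z":0,"turn":0,"grip":1},
    {"x":-0.55,"y":0.02,"z":0,"turn":0,"grip":1},
    {"x":-0.55,"y":0.02,"z":0,"turn":0,"grip":1}
  ]
}}

```text
time: 27.3
tool_pos: [0.5919, 0.049, 0.201]
ee_rot: [-2.257, -2.185, 0.002]
contact_force: [0.5, 0.4, -5.1]
gripper_width: 0.374
```

>>> {"api": "arm_command", "payload": {
  "targets": [
    {"x":-0.55,"y":0.02,"z":0,"turn":0,"grip":1},
    {"x":-0.4,"y":0.02,"z":0,"turn":0,"grip":1},
    {"x":-0.2,"y":0,"z":0,"turn":0,"grip":1},
    {"x":0,"y":0,"z":0,"turn":0,"grip":1},
    {"x":0,"y":0,"z":0,"turn":0,"grip":1}
  ]
}}

```text
time: 27.8
tool_pos: [0.5927, -0.0059, 0.2017]
ee_rot: [-2.256, -2.185, 0.0]
contact_force: [0.3, 0.5, -3.7]
gripper_width: 0.371
```

>>> {"api": "arm_command", "payload": {
  "targets": [
    {"x":0,"y":0,"z":0,"turn":0,"grip":1},
    {"x":0,"y":0,"z":0,"turn":0,"grip":1}
  ]
}}

```text
time: 28.0
tool_pos: [0.593, -0.0052, 0.202]
ee_rot: [-2.255, -2.187, -0.0]
contact_force: [0.4, 0.7, -4.5]
gripper_width: 0.374
```

```bash
python3 plan.py .5935 -.0065 .14 -1.85 3; python3 w.py c20 scene;python3 w.py s20 side
```

```text
pos [ 0.593  -0.0052  0.202 ] yaw -1.75 dyaw -0.1 D [ 0.0005 -0.0013 -0.062 ] tilt z [-0.  0. -1.] grip 0.374 t 28.0
[{"x": -0.01, "y": 0.0, "z": 0.41, "turn": 0.01}, {"x": -0.01, "y": 0.0, "z": 0.41, "turn": 0.01}, {"x": -0.01, "y": 0.0, "z": 0.41, "turn": 0.01}]
[ 0.593  -0.0053  0.202 ] [ 0.49  0.05 -4.49] 0.374 28.05
[ 0.593  -0.0054  0.202 ] [ 0.02 -0.65 -4.06] 0.372 28.1
```

View pics/s20.png

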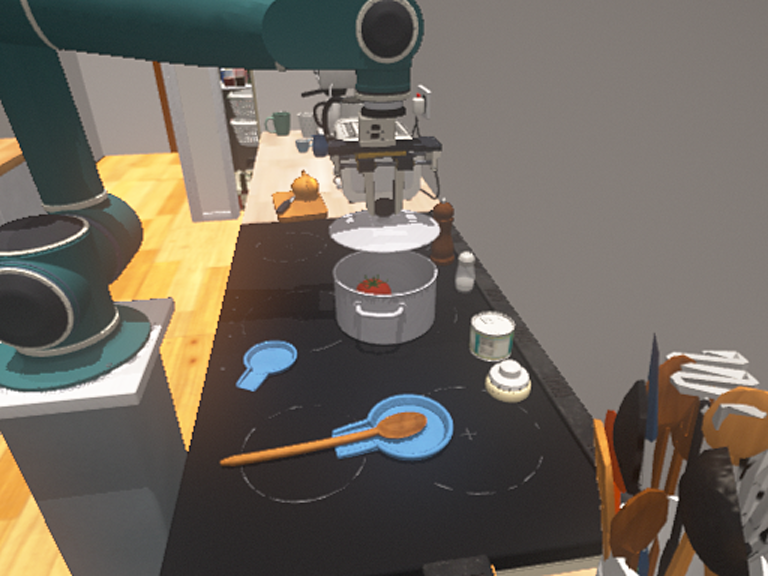

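```bash
python3 - <<'E'
from rim import *
for n in("s20","c20"):
    f=dict(np.load(n+".npz"))
    for z in(.190,.195): print(n,z,rim(f,[.593,-.005],z,.102,.09,.112,rows=(0,380)))
E
```

```text
s20 0.19 (array([0.5959, 0.0097, 0.103 ]), 95, np.float64(0.0009923616894233211))
s20 0.195 (array([ 0.5941, -0.0022,  0.1017]), 93, np.float64(0.0008353438122768592))
c20 0.19 (array([0.598 , 0.0016, 0.1022]), 104, np.float64(0.0006727532207601999))
c20 0.195 (array([ 0.5936, -0.0054,  0.1015]), 103, np.float64(0.0006112774231803869))
```

>>> {"api": "arm_command", "payload": {
  "targets": [
    {"x":-0.02,"y":0,"z":0.3,"turn":0,"grip":1},
    {"x":0,"y":0,"z":0.4,"turn":0,"grip":1},
    {"x":0,"y":0,"z":0.35,"turn":0,"grip":1},
    {"x":0,"y":0,"z":0.2,"turn":0,"grip":1},
    {"x":0,"y":0,"z":0,"turn":0,"grip":1}
  ]
}}

```text
time: 28.6
tool_pos: [0.5922, -0.0069, 0.1375]
ee_rot: [-2.255, -2.185, 0.003]
contact_force: [-0.8, 0.2, -3.8]
gripper_width: 0.377
```

>>> {"api": "arm_command", "payload": {
  "targets": [
    {"x":0,"y":0,"z":0,"turn":0,"grip":1},
    {"x":0,"y":0,"z":0,"turn":0,"grip":1},
    {"x":0,"y":0,"z":0,"turn":0,"grip":1}
  ]
}}

```text
time: 28.9
tool_pos: [0.5933, -0.007, 0.1404]
ee_rot: [2.256, 2.185, 0.001]
contact_force: [-0.9, 0.1, -3.5]
gripper_width: 0.372
```

```bash
python3 plan.py .5935 -.0065 .124 -1.85 3; python3 w.py c21 scene;python3 w.py s21 side;python3 - <<'E'
import cv2,numpy as np
from rim import *
a=np.load("c21.npz")["img"][150:250,210:310,::-1];b=np.load("s21.npz")["img"][130:230,205:305,::-1]
cv2.imwrite("pics/z21.png",cv2.resize(np.hstack([a,b]),(800,400),interpolation=cv2.INTER_CUBIC))
E
```

```text
pos [ 0.5933 -0.007   0.1404] yaw -1.81 dyaw -0.04 D [ 0.0002  0.0005 -0.0164] tilt z [ 0.001 -0.    -1.   ] grip 0.372 t 28.9
[{"x": 0.0, "y": 0.0, "z": 0.11, "turn": 0.0}, {"x": 0.0, "y": 0.0, "z": 0.11, "turn": 0.0}, {"x": 0.0, "y": 0.0, "z": 0.11, "turn": 0.0}]
[ 0.5933 -0.007   0.1403] [ 0.19 -0.08 -3.67] 0.373 28.95
[ 0.5932 -0.007   0.1401] [-0.22 -0.03 -4.82] 0.375 29.0
```

View pics/z21.png

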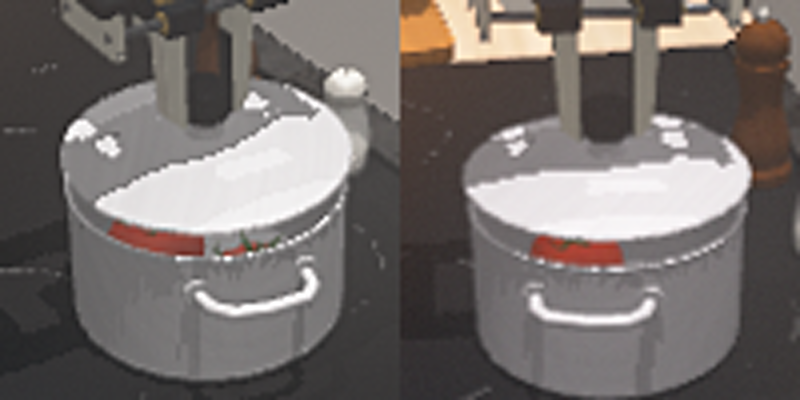

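>>> {"api": "arm_command", "payload": {
  "targets": [
    {"x":0,"y":0,"z":0.06,"turn":0,"grip":1},
    {"x":0,"y":0,"z":0.06,"turn":0,"grip":1},
    {"x":0,"y":0,"z":0.06,"turn":0,"grip":1},
    {"x":0,"y":0,"z":0.06,"turn":0,"grip":1},
    {"x":0,"y":0,"z":0.04,"turn":0,"grip":1}
  ]
}}

```text
time: 29.5
tool_pos: [0.5929, -0.007, 0.1251]
ee_rot: [-2.256, -2.186, 0.0]
contact_force: [0.1, -0.0, -4.2]
gripper_width: 0.373
```

>>> {"api": "arm_command", "payload": {
  "targets": [
    {"x":0,"y":0,"z":0.03,"turn":0,"grip":1},
    {"x":0,"y":0,"z":0.03,"turn":0,"grip":1},
    {"x":0,"y":0,"z":0,"turn":0,"grip":1},
    {"x":0,"y":0,"z":0,"turn":0,"grip":1}
  ]
}}

```text
time: 29.9
tool_pos: [0.593, -0.007, 0.1226]
ee_rot: [2.256, 2.186, 0.0]
contact_force: [-0.6, -0.2, -3.9]
gripper_width: 0.376
```

>>> {"api": "arm_command", "payload": {
  "targets": [
    {"x":0,"y":0,"z":0.02,"turn":0,"grip":1},
    {"x":0,"y":0,"z":0.02,"turn":0,"grip":1},
    {"x":0,"y":0,"z":0,"turn":0,"grip":1}
  ]
}}

```text
time: 30.2
tool_pos: [0.5929, -0.007, 0.1204]
ee_rot: [-2.256, -2.186, 0.0]
contact_force: [0.3, -0.6, -3.7]
gripper_width: 0.374
```

>>> {"api": "arm_command", "payload": {
  "targets": [
    {"x":0,"y":0,"z":0.02,"turn":0,"grip":1},
    {"x":0,"y":0,"z":0.01,"turn":0,"grip":1},
    {"x":0,"y":0,"z":0,"turn":0,"grip":1}
  ]
}}

```text
time: 30.5
tool_pos: [0.5929, -0.007, 0.1189]
ee_rot: [-2.256, -2.186, 0.0]
contact_force: [0.3, 0.4, -3.7]
gripper_width: 0.375
```

>>> {"api": "arm_command", "payload": {
  "targets": [
    {"x":0,"y":0,"z":0.01,"turn":0,"grip":1},
    {"x":0,"y":0,"z":0,"turn":0,"grip":1}
  ]
}}

```text
time: 30.7
tool_pos: [0.593, -0.007, 0.1186]
ee_rot: [2.256, 2.186, 0.0]
contact_force: [0.4, -0.3, -4.8]
gripper_width: 0.373
```

```bash
python3 w.py c22 scene;python3 w.py s22 side;python3 - <<'E'
import cv2,numpy as np
a=np.load("c22.npz")["img"][150:250,210:310,::-1];b=np.load("s22.npz")["img"][130:230,205:305,::-1]
cv2.imwrite("pics/z22.png",cv2.resize(np.hstack([a,b]),(800,400),interpolation=cv2.INTER_CUBIC))
E
```

```text
[ 0.593  -0.007   0.1186] [ 0.57  0.12 -3.13] 0.377 30.75
[ 0.593  -0.007   0.1186] [ 0.77  0.4  -4.21] 0.377 30.8
```

View pics/z22.png

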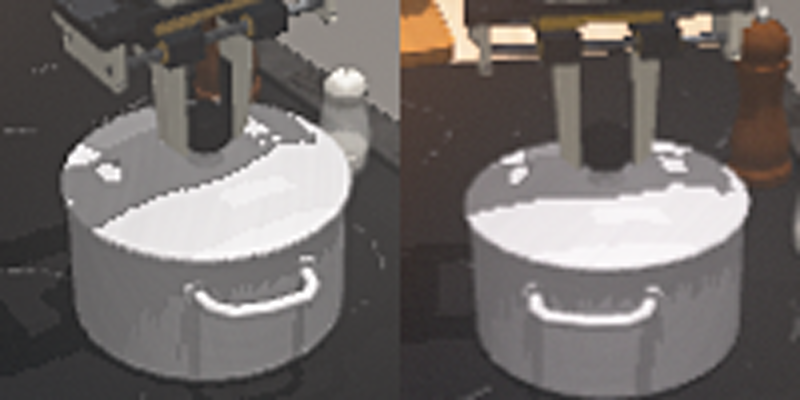

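Looks nearly seated; feel for the contact in half-millimetre steps.

>>> {"api": "arm_command", "payload": {
  "targets": [
    {"x":0,"y":0,"z":0.01,"turn":0,"grip":1},
    {"x":0,"y":0,"z":0,"turn":0,"grip":1}
  ]
}}

```text
time: 31.0
tool_pos: [0.593, -0.007, 0.1186]
ee_rot: [2.256, 2.186, 0.0]
contact_force: [-3.3, 0.8, 3.6]
gripper_width: 0.374
```

>>> {"api": "arm_command", "payload": {
  "targets": [
    {"x":0,"y":0,"z":0.01,"turn":0,"grip":1},
    {"x":0,"y":0,"z":0,"turn":0,"grip":1}
  ]
}}

```text
time: 31.2
tool_pos: [0.593, -0.007, 0.1186]
ee_rot: [2.256, 2.186, 0.001]
contact_force: [-6.2, 0.1, 9.2]
gripper_width: 0.379
```

>>> {"api": "arm_command", "payload": {
  "targets": [
    {"x":0,"y":0,"z":-0.01,"turn":0,"grip":1},
    {"x":0,"y":0,"z":0,"turn":0,"grip":-0.1},
    {"x":0,"y":0,"z":0,"turn":0,"grip":-0.3},
    {"x":0,"y":0,"z":0,"turn":0,"grip":-0.5},
    {"x":0,"y":0,"z":0,"turn":0,"grip":-0.8}
  ]
}}

```text
time: 31.7
tool_pos: [0.593, -0.007, 0.1179]
ee_rot: [-2.256, -2.186, 0.0]
contact_force: [0.2, -0.2, -0.2]
gripper_width: 0.669
```

>>> {"api": "arm_command", "payload": {
  "targets": [
    {"x":0,"y":0,"z":0,"turn":0,"grip":-0.8},
    {"x":0,"y":0,"z":0,"turn":0,"grip":-0.8},
    {"x":0,"y":0,"z":0,"turn":0,"grip":-0.8},
    {"x":0,"y":0,"z":-0.1,"turn":0,"grip":-0.8},
    {"x":0,"y":0,"z":-0.3,"turn":0,"grip":-0.8}
  ]
}}

```text
time: 32.2
tool_pos: [0.5924, -0.007, 0.1375]
ee_rot: [-2.255, -2.185, 0.002]
contact_force: [-0.1, 0.3, -0.2]
gripper_width: 0.9
```

>>> {"api": "arm_command", "payload": {
  "targets": [
    {"x":0,"y":0,"z":-0.6,"turn":0,"grip":-0.8},
    {"x":0,"y":0,"z":-0.9,"turn":0,"grip":-0.8},
    {"x":0,"y":0,"z":-0.9,"turn":0,"grip":-0.8},
    {"x":0,"y":0,"z":-0.5,"turn":0,"grip":-0.8},
    {"x":0,"y":0,"z":0,"turn":0,"grip":-0.8}
  ]
}}

```text
time: 32.7
tool_pos: [0.5938, -0.007, 0.289]
ee_rot: [2.253, 2.182, 0.007]
contact_force: [0.8, -1.2, -0.1]
gripper_width: 0.899
```

```bash
python3 w.py c23 scene;python3 w.py s23 side;python3 w.py w23;python3 - <<'E'
import cv2,numpy as np
from rim import *
a=np.load("c23.npz")["img"][150:250,210:310,::-1];b=np.load("s23.npz")["img"][130:230,205:305,::-1]
cv2.imwrite("pics/z23.png",cv2.resize(np.hstack([a,b]),(800,400),interpolation=cv2.INTER_CUBIC))
for n in("c23","s23"): print(n,"lid",rim(dict(np.load(n+".npz")),[.593,-.007],.112,.102,.09,.112,rows=(0,380)))
E
```

```text
[ 0.5934 -0.007   0.2861] [-0.25  0.54 -0.15] 0.898 32.75
[ 0.593  -0.007   0.2841] [-0.03 -0.02  0.07] 0.899 32.8
[ 0.5928 -0.0069  0.2829] [-0.24 -0.58  0.07] 0.9 32.85
c23 lid (array([ 0.5939, -0.0074,  0.1014]), 116, np.float64(0.0006683254486821583))
s23 lid (array([ 0.5938, -0.0041,  0.1021]), 112, np.float64(0.0006887805891724261))
```

View pics/z23.png

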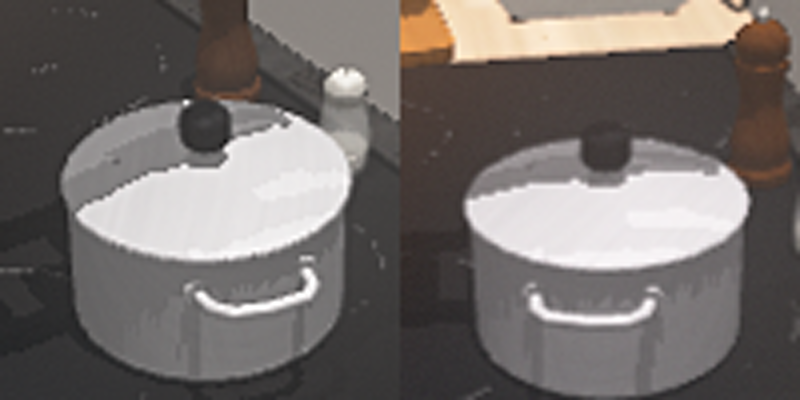

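View pics/s23.png

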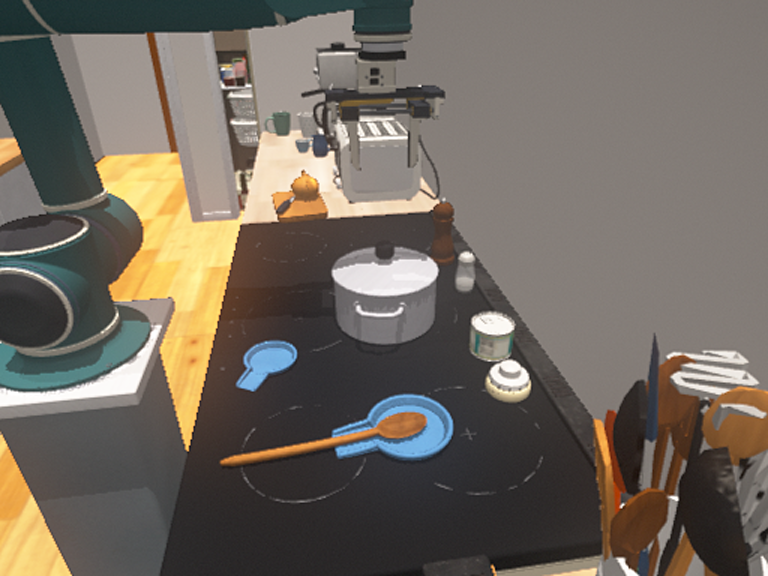

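```bash
python3 - <<'E'
from rim import *
f=dict(np.load("w13.npz"));P=lambda *a:np.array(a)/1.5
b=back(f,P(387,97),.013)[0];h=back(f,P(371,466),.013)[0];t=back(f,P(386,30),.013)[0]
e=back(f,[P(343,260),P(421,260)],.012).mean(0)
ang=.14;d=b[:2]-[.5816,-.319];c,s=np.cos(ang),np.sin(ang)
print("bowl in rest",(c*d[0]+s*d[1]).round(4),(-s*d[0]+c*d[1]).round(4),"spoon ang",np.arctan2(*(b-h)[1::-1]).round(3),"len",np.linalg.norm(t-h).round(3),"trough end",e.round(3))
from cell import order
print(order.sign_off())
E
```

```text
bowl in rest -0.0121 -0.0006 spoon ang 0.1 len 0.299 trough end [ 0.467 -0.333  0.012]
the job is handed in; nothing more can be done
None
```

The spoon is lying in the large blue rest and the lid is seated on the pan. I handed the job in at about 33 s; no verdict was reported.

- **Spoon:** The bowl measured about 12 mm from the dish centre along the rest and 1 mm across it. The handle lies along the trough, about 0.04 rad off its line. At about 0.30 m, its measured length matched the real spoon, which means it lies flat.
- **Lid:** It met the rim at exactly the predicted height, with about 13 N on the pan, and I eased that off before opening the fingers. After release, the pictures show the flange closed evenly all round. The lid centre measured (0.594, -0.007) in one camera and (0.594, -0.004) in the other, against (0.593, -0.006) for the pan. I did not measure the lid's tilt or seated height directly.
- **Surroundings:** The pan and the bystanders look unmoved in the last pictures, judged by eye only. The arm ended about 0.17 m above the lid, touching nothing.

**Failures and disagreements on the way:**
- The first set of moves was refused because the grip value was missing.
- The first two spoon grasps closed just above the handle. In all three cameras the fingertips appeared about 17 mm short of the reported TCP. I worked relative to that for the rest of the job, and the contact heights agreed.
- Gripping the spoon read about 31 mm of opening, though its handle looks about 12 mm wide. The knob read 35 mm, close to its stated 36 mm.

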